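# Load gearbox covers onto the indexed rinse slide

## Task

At the wash-up bench, pull the red spring plunger and slide the tray from the rinse place to the loading place, letting the plunger drop home in its hole there. With the tray locked there, lay every gearbox cover on the bench flat on the tray floor, turned over so that its inside face (orange gasket) is up and none lies on another; the slotted stand can hold a cover on end while you change your grip. Then pull the plunger again, slide the loaded tray back to the rinse place, let the plunger drop home there, and leave the tub, tin and brush where they are.

Things in the scene. Friction and masses are not known exactly. Their poses are not given: they have to be found in the camera images.
- slide_base: Fixed rinse slide; origin on the bench mid-rails, z up, yaw varies. Rails 450 mm along its y. Yellow index bar (22 mm wide, top 24 mm high) at x = -90 mm, y 55 to 295 mm; index holes at y = 260 mm (rinse place) and 90 mm (loading place). Copper spray pipe on the far side: x = 108 mm, 20 mm thick, top 95 mm high, y -55 to 225 mm.
- carriage (a joint): Tray travel along the rails, m: 0 = rinse place, 0.170 = loading place, where the plunger is over a hole; grows towards -y of slide_base; stops at -0.006 and 0.176. Friction about 1.5 N. Starts locked at 0. With the pin home in a hole the tray has 1.5 mm of play either way.
- plunger (a joint): Lift of the plunger, m: 0 = pin home in a hole, 0.010 = resting on the bar between holes, 0.015 = fully up. Spring pulls down 3 N (home) to 8 N (up). Lift beyond 0.010 to leave a hole. Round-ended 8 mm pin, holes 11 mm wide along the travel: released within 2 mm of a hole it drops home; elsewhere it rides on the bar and drops when slid over a hole.
- plunger_grip (a point): Centre of the red plunger knob: upright cylinder 25 mm across, 22 mm high, centre 68 mm above the bench when home; rises with the plunger. The steel tray bracket under it has its top 42 mm above the bench. The knob travels with the tray, 90 mm to -x and 180 mm to +y of tray_in (slide_base axes).
- tray_in (a point): Centre of the tray's inner floor, 26 mm above the bench; axes as slide_base. The steel tray is open on top, inside 132 mm along x and 272 mm along y, rim 12 mm above its floor, walls 4 mm. It moves with joint carriage.
- cover1: Flat gearbox cover, a plate 86 mm (own x) by 46 mm (own y) by 14 mm (own z), about 150 g; origin at its centre. Its +z face is the outside, painted blue with a white bar; its -z face is the inside, bare with an orange gasket. It starts on the bench, blue face up. May be absent.
- cover2: Flat gearbox cover, a plate 86 mm (own x) by 46 mm (own y) by 14 mm (own z), about 150 g; origin at its centre. Its +z face is the outside, painted blue with a white bar; its -z face is the inside, bare with an orange gasket. It starts on the bench, blue face up. May be absent.
- cover3: Flat gearbox cover, a plate 86 mm (own x) by 46 mm (own y) by 14 mm (own z), about 150 g; origin at its centre. Its +z face is the outside, painted blue with a white bar; its -z face is the inside, bare with an orange gasket. It starts on the bench, blue face up. May be absent.
- stand: Fixed green slotted stand that holds a cover on its short end. Origin on the bench under the slot; yaw varies. Slot 19 mm wide along its x, open through along y; floor 12 mm, walls to 36 mm above the bench, flared lips to 46 mm (30 mm apart on top). Foot 75 mm along x, lips about 40 mm; 30 mm along y, so a cover's 46 mm edge overhangs 8 mm each side.
- tub: Bystander: open yellow plastic tub 110 by 90 by 75 mm high, origin under its centre. Leave alone.
- tin: Bystander: open steel tin 72 mm across, 60 mm high, origin under its centre. Leave alone.
- brush: Bystander: hand brush lying on the bench. Leave alone.
There are look-alikes about, which are no part of the job. Leave any brown, green or turquoise look-alike of the cover1 alone.

How it is judged:
By the outcome, as a careful person would: the job done as asked, in the order asked, and still so for the second after the job is handed in, with the robot touching nothing.
Of cover1, cover2, cover3 only 2 to 3 are there at a start; the rules pass over those that are not, and their reading is None.
At some moment in a run one of cover1, cover2, cover3 may be knocked a few centimetres aside while the robot is not near it.
Once in a run the grip may slacken for a moment while it holds something.
It also fails if it takes over 210 s, if anything falls off the work surface, if the arm or the gripper's body presses on something with over 40 N, if the wrist force passes 120 N, or if a joint passes its speed limit or range.

## Robot

A 6-joint arm with a two-finger parallel gripper is mounted at the origin on the work surface. World frame = base frame: x ahead of the robot, y to its left, z up, the work surface at z = 0. Lengths are in m, angles in rad, forces in N, time in s.
With the tool pointing down it reaches from about 0.35 to 0.975 m from the base axis. Payload 4.9 kg.
Tool frame: the origin (TCP) lies on the centre line of the jaws, within the pads' length; the fingertips stand manip.tip_reach ahead of it and the grasp point (between the pads) is the TCP (manip.tip_reach is the distance from the TCP to the fingertips, in m); z points along the fingers, y is the line along which they close (so a half turn about z gives the same grasp; the last joint's range is limited). The gripper opens to 85 mm and grips with 20 to 120 N. Pads are 22 mm wide; open, the fingers measure 114 mm over their backs; the gripper's body (76 mm by 85 mm) begins 54 mm behind the grasp point. The pads swing forward as they close: fully open they stand 13 mm farther back than shut.
Start: joints at [-1.345, 0.053, 1.613, -0, 1.476, -0.119], TCP at [0.211, -0.588, 0.25] pointing down, gripper open.
Joint ranges: [-3.01, 3.01], [-1.01, 2.22], [0.06, 2.58], [-1.02, 4.17], [0.09, 2.62], [-3.14, 3.14]. Speed limits (rad/s): [2.57, 2.57, 3.14, 3.14, 3.14, 3.14].

## Interface

Orientations are given as a unit quaternion [w, x, y, z].
In Python, from plant import manip gives the robot as it stands. The module is installed in compiled form; this text tells all that it offers.
- The arm moves only by the tool move_arm, never from a script. Its argument "rows" is a list of rows, each a list of 7 numbers: the shift along the tool's x, y, z in cm, then the turn, a rotation vector about the tool's x, y, z in degrees, then the opening, from -1 (shut) to 1 (fully open). In form: [[tx, ty, tz, ax, ay, az, jaw], ...]. A call has 1 to 20 rows; each row shifts and turns the commanded pose from where the row before left it, along the tool's axes as they then stand; what a row does not reach is not made up. A row lasts 1/12 s, in which the tool goes at most 41.7 mm and 7.16 degrees, less where a joint would pass 70% of its speed; a pose out of reach is approached as far as the arm can. A call is refused whole if a number of a shift passes 4.17 or a number of a turn 7.16, either way. A call with a gripper value outside its range is refused whole. The fingers move at their own pace and stop on an object; the grip force is fixed at half the most. Time passes only in rows, so rows that do not move let the fingers close. It gives the time, the measured TCP pose, the force, the opening and the grip force at its end, in the units of the state.
- manip.state(): the state, without advancing time (a new reading comes with each control period).
- manip.grab_frame(name): name is "side" or "top"; returns a dict with "img" (420x560x3 uint8, blue, green, red), "mtx" (3x3 intrinsics, pixels), "R" (3x3) and "t" (3): a world point X has camera coordinates R X + t. Camera axes: x right, y down, z forward; pixel columns grow to the right and rows downward; lengths in m; the calibration is good to about 2 mm. A picture is of the moment at which its call begins. There is no depth.
- manip.job_done(): hands the job in; it is judged then, once.
The state is a dict: "time": time; "joint_pos": joint angles; "joint_vel": joint speeds; "joint_efforts": joint torques, N m; "tool_pos": TCP position; "tool_rot": TCP orientation; "contact_force": force on the tool from outside, world axes, zero at the start; "ft_torque": the same for the moment, N m; "gripper_width": opening from 0.0 (shut) to 1.0 (fully open); "grasp_force": force on a finger pad.
Only numpy, scipy, OpenCV 4.12 (cv2) and the standard library are available. Lean on these libraries where they do the work, as an engineer would, in place of code of your own. Each camera call takes 0.05 s, during which the arm holds its last target. There are 200 camera calls.

## Working session

There is one attempt and no reset: what is moved stays moved. The work goes in short steps, Python scripts to look and compute and a tool call to move; the robot and the scene stay as the last step left them, time stands still between calls to the robot, and variables do not carry over. Pictures are saved under pics/ and viewed, at most 14 in all, crops included, and the job is handed in when it is done.

Besides the shell and the picture viewer there is one more tool, called after "Emit:" as name([rows], argument=value, ...), one row to a line, values as JSON. move_arm: Moves the arm, as the interface text tells. Its arguments: {"type":"object","properties":{"rows":{"type":"array","items":{"type":"array","items":{"type":"number"}}}},"required":["rows"]}

```bash
mkdir -p pics; python3 - <<'E'
from plant import manip
import cv2,pickle
s=manip.state();print(s, manip.tip_reach)
for n in("side","top"):
    f=manip.grab_frame(n);cv2.imwrite(f"pics/{n}0.png",f["img"]);pickle.dump(f,open(f"{n}.pkl","wb"));print(n,f["mtx"],f["R"],f["t"])
E
```

```text
{'time': 0.0, 'joint_pos': array([-1.34503717e+00,  5.33758872e-02,  1.61433072e+00,  1.00336376e-05,
        1.47598493e+00, -1.19014450e-01]), 'joint_vel': array([-0.00081411, -0.00053709,  0.0016691 ,  0.00065046,  0.00062151,
       -0.00312317]), 'joint_efforts': array([ 5.95931597e-04, -3.93671107e+01, -3.70182323e+01, -1.27379840e-04,
        7.11335932e-03,  1.78552938e-06]), 'tool_pos': array([ 0.21109999, -0.58763806,  0.24902925]), 'tool_rot': array([-1.04821249e-03,  9.85177695e-01,  1.71533692e-01, -5.09978410e-05]), 'contact_force': array([ 0.22625552, -0.61506923, -0.32053671]), 'ft_torque': array([-0.01253436, -0.01306084,  0.00360274]), 'grasp_force': 0.0, 'gripper_width': 1.001102642733041} 0.019
side [[496.34654201   0.         284.31345016]
 [  0.         496.34654201 205.80408908]
 [  0.           0.           1.        ]] [[-0.71614312 -0.69793144  0.00554459]
 [-0.4055213   0.40961101 -0.81717275]
 [ 0.56805943 -0.58746109 -0.57636616]] [0.38023758 0.26321378 1.09288927]
top [[481.40431858   0.         279.06328222]
 [  0.         481.40431858 206.34627793]
 [  0.           0.           1.        ]] [[ 0.01272852 -0.99990723 -0.00484958]
 [-0.98019055 -0.01151858 -0.19772156]
 [ 0.19764735  0.00727021 -0.98024623]] [0.02618624 0.53106028 1.43661778]
```

View pics/top0.png

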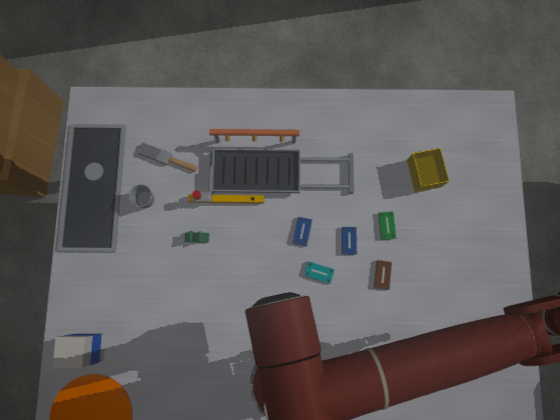

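View pics/side0.png

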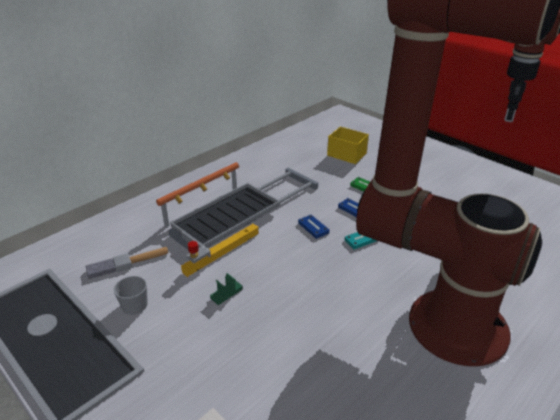

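Top view: blue covers are at about (302,231) and (349,240). The knob is at (197,196), the stand at (197,238) and the tray at (256,171). The look-alikes are green (387,225), brown (383,275) and turquoise (319,272). I'll enlarge for detail.

```bash
cat > h.py <<'E'
import numpy as np,cv2,pickle
from plant import manip
from scipy.spatial.transform import Rotation as Ro
def world(f,u,v,z):
    d=f["R"].T@np.linalg.solve(f["mtx"],[u,v,1.]); c=-f["R"].T@f["t"]
    return c+d*(z-c[2])/d[2]
def proj(f,X):
    p=f["mtx"]@(f["R"]@np.asarray(X,float)+f["t"]);return p[:2]/p[2]
def crop(f,name,x0,y0,w,h,k):
    cv2.imwrite(f"pics/{name}.png",cv2.resize(f["img"][y0:y0+h,x0:x0+w],None,fx=k,fy=k,interpolation=cv2.INTER_CUBIC))
def blobs(f,lo,hi,z,amin=40):
    m=cv2.inRange(cv2.cvtColor(f["img"],cv2.COLOR_BGR2HSV),lo,hi)
    out=[]
    for c in cv2.findContours(m,cv2.RETR_EXTERNAL,cv2.CHAIN_APPROX_NONE)[0]:
        if cv2.contourArea(c)<amin: continue
        W=np.array([world(f,u,v,z)[:2] for u,v in c[:,0]],np.float32)*1000
        r=cv2.minAreaRect(W); b=cv2.boxPoints(r); e=b[1]-b[0],b[2]-b[1]
        L=max(e,key=np.linalg.norm); out.append((c[:,0].mean(0).round(),np.round(r[0],1),np.round(sorted(r[1]),1),round(float(np.degrees(np.arctan2(L[1],L[0]))%180),1)))
    return out
E
python3 - <<'E'
from h import *
f=pickle.load(open("top.pkl","rb"))
for n,lo,hi,z in [("blue",(105,120,50),(125,255,255),.014),("red",(0,180,100),(6,255,255),.079),("yel",(20,150,80),(35,255,255),.024),("grn",(45,60,20),(85,255,255),.04)]:
    print(n,*blobs(f,lo,hi,z,15),sep="\n ")
crop(f,"c1",170,110,200,150,4)
E
```

```text
blue
 (array([ 91., 343.]), array([ 96.3, 609.7]), array([83.9, 86.9]), 90.7)
 (array([349., 241.]), array([ 433.9, -185.9]), array([40.9, 82.9]), 179.2)
 (array([302., 232.]), array([461. , -39.7]), array([42.4, 84.1]), 168.3)
red
 (array([196., 193.]), array([564.1, 285.6]), array([10.8, 15.8]), 46.0)
yel
 (array([237., 198.]), array([560.4, 165.1]), array([ 22.7, 162. ]), 90.7)
 (array([190., 198.]), array([560.3, 315.3]), array([12.8, 19.5]), 0.7)
 (array([428., 170.]), array([ 670.2, -449.3]), array([ 91.5, 112.4]), 11.2)
grn
 (array([197., 236.]), array([437. , 286.5]), array([31.1, 71.7]), 90.7)
 (array([387., 225.]), array([ 478.1, -302. ]), array([47.5, 84.9]), 4.0)
```

View pics/c1.png

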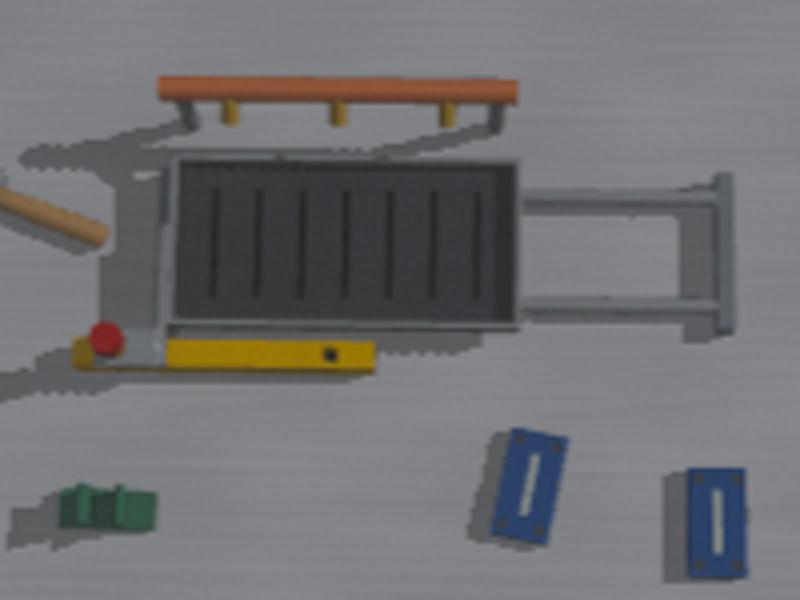

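The slide yaw is about 0.7° and the stand's long axis lies along world y. Next I move over the knob, which also uncovers the part of the bench hidden under the arm.

Emit:
move_arm([
  [2, 0, 0, 0, 0, 6.35, 1],
  [2, 0, 0, 0, 0, 6.35, 1],
  [2, 0, 0, 0, 0, 6.35, 1],
  [4, 0, 0, 0, 0, 0, 1],
  [4, 0, 0, 0, 0, 0, 1],
  [4, 0, 0, 0, 0, 0, 1],
  [2, -3, 0, 0, 0, 0, 1],
  [1, -4, 0, 0, 0, 0, 1],
  [1, -4, 0, 0, 0, 0, 1],
  [1, -4, 0, 0, 0, 0, 1],
  [1, -4, 0, 0, 0, 0, 1],
  [1, -4, 0, 0, 0, 0, 1],
  [1, -4, 0, 0, 0, 0, 1],
  [1, -4, 0, 0, 0, 0, 1],
  [1, -4, 0, 0, 0, 0, 1],
  [1, -4, 0, 0, 0, 0, 1],
])

```text
time: 1.43
tool_pos: [0.4943, -0.1795, 0.2499]
tool_rot: [-0.0, 1.0, 0.006, -0.0]
contact_force: [-0.1, 0.0, -0.1]
gripper_width: 0.997
grasp_force: 0.0
```

Emit:
move_arm([
  [1, -4, 0, 0, 0, 0, 1],
  [1, -4, 0, 0, 0, 0, 1],
  [1, -4, 0, 0, 0, 0, 1],
  [1, -4, 0, 0, 0, 0, 1],
  [1, -4, 0, 0, 0, 0, 1],
  [1, -4, 0, 0, 0, 0, 1],
  [0, -4, 0, 0, 0, 0, 1],
  [0, -4, 0, 0, 0, 0, 1],
  [0, -4, 0, 0, 0, 0, 1],
  [0, -4, 0, 0, 0, 0, 1],
  [0, -3, 0, 0, 0, 0, 1],
  [0, 0, 2, 0, 0, 0, 1],
  [0, 0, 3, 0, 0, 0, 1],
  [0, 0, 0, 0, 0, 0, 1],
  [0, 0, 0, 0, 0, 0, 1],
  [0, 0, 0, 0, 0, 0, 1],
])

```text
time: 2.77
tool_pos: [0.5495, 0.2489, 0.201]
tool_rot: [-0.0, 1.0, 0.006, 0.0]
contact_force: [-0.2, 0.4, 0.2]
gripper_width: 1.002
grasp_force: 0.0
```

```bash
python3 - <<'E'
from h import *
s=manip.state();print(s["time"],s["tool_pos"],Ro.from_quat(s["tool_rot"],scalar_first=True).as_matrix().round(3),s["joint_pos"].round(2))
t0=pickle.load(open("top.pkl","rb"));s0=pickle.load(open("side.pkl","rb"))
# red knob from both initial views
for f in(t0,s0):
    h=cv2.cvtColor(f["img"],cv2.COLOR_BGR2HSV)
    m=cv2.inRange(h,(0,150,70),(8,255,255))|cv2.inRange(h,(172,150,70),(180,255,255))
    n,l,st,c=cv2.connectedComponentsWithStats(m)
    for i in range(1,n):
        if 30<st[i,4]<400: print("red",c[i],st[i],world(f,*c[i],.070))
print("hole",world(t0,252.5,198.75,.024))
f=manip.grab_frame("top");pickle.dump(f,open("top1.pkl","wb"))
print(*blobs(f,(105,120,50),(125,255,255),.014,100),sep="\n")
g=manip.grab_frame("side");pickle.dump(g,open("side1.pkl","wb"))
a=cv2.resize(f["img"],(400,300));b=cv2.resize(g["img"],(400,300))
c=cv2.resize(t0["img"][222:252,175:220],(400,267),interpolation=cv2.INTER_CUBIC);d=cv2.resize(s0["img"][265:310,200:250],(400,300),interpolation=cv2.INTER_CUBIC)
c=cv2.copyMakeBorder(c,0,33,0,0,cv2.BORDER_CONSTANT)
cv2.imwrite("pics/m1.png",np.vstack([np.hstack([a,b]),np.hstack([c,d])]))
E
```

```text
2.7667 [0.5494934 0.2489409 0.2010135] [[ 1.     0.012  0.   ]
 [ 0.012 -1.     0.   ]
 [ 0.    -0.    -1.   ]] [0.3  0.04 1.71 0.   1.39 1.86]
red [195.9787234  194.06382979] [192 191   8   7  47] [0.56283856 0.28869953 0.07      ]
red [329.97297297 409.82162162] [319 402  25  18 185] [-0.05571671 -0.1182873   0.07      ]
red [192.58823529 246.70588235] [188 241  10  13 102] [0.5577838  0.29044017 0.07      ]
hole [0.5601171  0.11733849 0.024     ]
(array([ 91., 343.]), array([ 94.9, 609.7]), array([86.7, 86.9]), 90.7)
(array([348., 240.]), array([ 433.9, -185.9]), array([40.9, 82.9]), 179.2)
(array([302., 232.]), array([461. , -39.7]), array([42.4, 84.1]), 168.3)
```

View pics/m1.png

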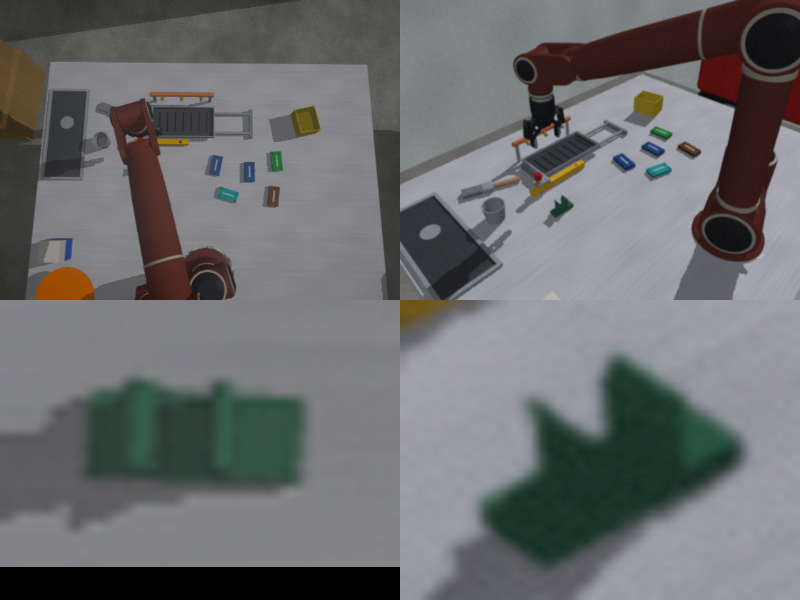

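Only two blue covers are present. The knob is at about (0.560, 0.289). Next I'll fix the stand from these pictures, and lower onto the knob.

```bash
python3 - <<'E'
from h import *
t=pickle.load(open("top.pkl","rb"));s=pickle.load(open("side.pkl","rb"))
print("slot z46",world(t,195.1,237,.046),"foot back",world(t,197.2,232.1,.012),"foot front",world(t,197.2,242.2,.0))
print("foot left/right",world(t,175+90/8.89,237,.012),world(t,175+305/8.89,237,.012))
print("lips L/R",world(t,175+122/8.89,236,.046),world(t,175+235/8.89,236,.046))
print("side peaks",world(s,216.9,280,.046),world(s,227.5,273.2,.046))
print("side foot corners z0", world(s,200+545/8-50,265+265/6.67,0))
x,y=.437,.286
for X in [(x-.015,y-.0375,.012),(x+.015,y-.0375,.012),(x-.015,y+.0375,.012),(x-.015,y+.0175,.046),(x+.015,y+.0175,.046),(x-.015,y-.0175,.046),(x+.015,y-.0175,.046)]:
    a=proj(t,X);b=proj(s,X);print(np.round(X,3),((a-[175,222])*8.89+[0,300]).round(),((b-[200,265])*[8,6.67]+[400,300]).round())
E
```

```text
slot z46 [0.43301834 0.28949656 0.046     ] foot back [0.4531968  0.28981173 0.012     ] foot front [0.42271311 0.29045852 0.        ]
foot left/right [0.43719844 0.32709045 0.012     ] [0.43811675 0.25099976 0.012     ]
lips L/R [0.43587636 0.30926154 0.046     ] [0.43634789 0.27015744 0.046     ]
side peaks [0.4473366  0.30793047 0.046     ] [0.44738923 0.2760796  0.046     ]
side foot corners z0 [0.42199549 0.32943865 0.        ]
[0.422 0.248 0.012] [310. 479.] [754. 422.]
[0.452 0.248 0.012] [314. 395.] [687. 381.]
[0.422 0.323 0.012] [ 98. 476.] [558. 531.]
[0.422 0.304 0.046] [137. 465.] [604. 430.]
[0.452 0.304 0.046] [141. 378.] [537. 387.]
[0.422 0.268 0.046] [238. 466.] [697. 379.]
[0.452 0.268 0.046] [242. 380.] [630. 338.]
```

Emit:
move_arm([
  [1, -4, 0, 0, 0, 0, 1],
  [0, 0, 3, 0, 0, 0, 1],
  [0, 0, 3, 0, 0, 0, 1],
  [0, 0, 3, 0, 0, 0, 1],
  [0, 0, 3, 0, 0, 0, 1],
  [0, 0, 1.1, 0, 0, 0, 1],
  [0, 0, 0, 0, 0, 0, 1],
  [0, 0, 0, 0, 0, 0, 1],
  [0, 0, 0, 0, 0, 0, -1],
  [0, 0, 0, 0, 0, 0, -1],
  [0, 0, 0, 0, 0, 0, -1],
  [0, 0, 0, 0, 0, 0, -1],
  [0, 0, 0, 0, 0, 0, -1],
  [0, 0, 0, 0, 0, 0, -1],
  [0, 0, 0, 0, 0, 0, -1],
  [0, 0, 0, 0, 0, 0, -1],
])

```text
time: 4.2
tool_pos: [0.5593, 0.2896, 0.0705]
tool_rot: [-0.0, 1.0, 0.006, 0.001]
contact_force: [-2.8, -0.8, 5.9]
gripper_width: 0.276
grasp_force: 58.6
```

The knob is gripped. Lift it 12.5 mm.

Emit:
move_arm([
  [0, 0, -0.4, 0, 0, 0, -1],
  [0, 0, -0.4, 0, 0, 0, -1],
  [0, 0, -0.45, 0, 0, 0, -1],
  [0, 0, 0, 0, 0, 0, -1],
  [0, 0, 0, 0, 0, 0, -1],
  [0, 0, 0, 0, 0, 0, -1],
])

```text
time: 4.7
tool_pos: [0.5592, 0.2891, 0.0808]
tool_rot: [-0.0, 1.0, 0.006, 0.001]
contact_force: [6.7, 2.1, -8.1]
gripper_width: 0.274
grasp_force: 59.1
```

Emit:
move_arm([
  [0, 0, -0.2, 0, 0, 0, -1],
  [0, 0, 0, 0, 0, 0, -1],
  [0, 0, 0, 0, 0, 0, -1],
])

```text
time: 4.95
tool_pos: [0.5591, 0.289, 0.0826]
tool_rot: [0.0, 1.0, 0.006, 0.001]
contact_force: [7.3, 1.3, -7.1]
gripper_width: 0.274
grasp_force: 59.1
```

Emit:
move_arm([
  [0, 1, 0, 0, 0, 0, -1],
  [0, 2, 0, 0, 0, 0, -1],
  [0, 2, 0, 0, 0, 0, -1],
  [0, 2, 0, 0, 0, 0, -1],
  [0, 2, 0, 0, 0, 0, -1],
  [0, 2, 0, 0, 0, 0, -1],
  [0, 2, 0, 0, 0, 0, -1],
  [0, 2, 0, 0, 0, 0, -1],
  [0, 1.5, 0, 0, 0, 0, -1],
  [0, 0.5, 0, 0, 0, 0, -1],
  [0, 0, 0, 0, 0, 0, -1],
  [0, 0, 0, 0, 0, 0, -1],
  [0, 0, 0, 0, 0, 0, -1],
])

```text
time: 6.03
tool_pos: [0.5591, 0.1197, 0.0824]
tool_rot: [0.0, 1.0, 0.006, -0.002]
contact_force: [-3.1, -1.3, -7.0]
gripper_width: 0.27
grasp_force: 59.5
```

Emit:
move_arm([
  [0, 0, 0.4, 0, 0, 0, -1],
  [0, 0, 0.4, 0, 0, 0, -1],
  [0, 0, 0.4, 0, 0, 0, -1],
  [0, 0, 0.2, 0, 0, 0, -1],
  [0, 0, 0, 0, 0, 0, -1],
  [0, 0, 0, 0, 0, 0, -1],
])

```text
time: 6.53
tool_pos: [0.5592, 0.1202, 0.0705]
tool_rot: [0.0, 1.0, 0.007, -0.003]
contact_force: [-10.1, -1.3, 3.2]
gripper_width: 0.274
grasp_force: 61.0
```

The plunger is home at the loading place. I'll release it, then test wrist reach in the air above the stand to learn which sideways directions are available.

Emit:
move_arm([
  [0, 0, 0, 0, 0, 0, 1],
  [0, 0, 0, 0, 0, 0, 1],
  [0, 0, 0, 0, 0, 0, 1],
  [0, 0, 0, 0, 0, 0, 1],
  [0, 0, -3, 0, 0, 0, 1],
  [0, 0, -4, 0, 0, 0, 1],
  [0, 0, -4, 0, 0, 0, 1],
  [-2, -3, -4, 0, 0, 0, 1],
  [-3, -4, -4, 0, 0, 0, 1],
  [-3, -4, 0, 0, 0, 0, 1],
  [-3, -4, 0, 0, 0, 0, 1],
  [-1, -2, 0, 0, 0, 0, 1],
])

```text
time: 7.53
tool_pos: [0.4625, 0.2567, 0.2387]
tool_rot: [-0.001, 1.0, 0.007, 0.001]
contact_force: [0.7, -0.1, -0.7]
gripper_width: 0.998
grasp_force: 0.0
```

Emit:
move_arm([
  [0, 0, 0, 0, 0, -7, 1],
  [0, 0, 0, 0, 0, -7, 1],
  [0, 0, 0, 0, 0, -7, 1],
  [0, 0, 0, 0, 0, -7, 1],
  [0, 0, 0, 0, 0, -7, 1],
  [0, 0, 0, 0, 0, -7, 1],
  [0, 0, 0, 0, 0, -7, 1],
  [0, 0, 0, 0, 0, -7, 1],
  [0, 0, 0, 0, 0, -7, 1],
  [0, 0, 0, 0, 0, -7, 1],
  [0, 0, 0, 0, 0, -7, 1],
  [0, 0, 0, 0, 0, -7, 1],
  [0, 0, 0, 0, 0, -7, 1],
  [0, 0, 0, 0, 0, 0, 1],
  [0, 0, 0, 0, 0, 0, 1],
])

```text
time: 8.78
tool_pos: [0.4645, 0.2542, 0.2373]
tool_rot: [0.0, 0.698, 0.717, 0.001]
contact_force: [0.4, 1.2, -0.1]
gripper_width: 1.004
grasp_force: 0.0
```

```bash
cat > rec.py <<'E'
from h import *
s=manip.state();print(s["time"],s["tool_pos"].round(4),s["joint_pos"].round(3))
print(Ro.from_quat(s["tool_rot"],scalar_first=True).as_matrix().round(3))
open("log.txt","a").write(" ".join(map(str,[*s["joint_pos"],*s["tool_pos"],*s["tool_rot"]]))+"\n")
E
python3 rec.py
python3 - <<'E'
from h import *
f=manip.grab_frame("top");print(*blobs(f,(105,120,50),(125,255,255),.014,100),sep="\n");cv2.imwrite("pics/t2.png",f["img"])
h=cv2.cvtColor(f["img"],cv2.COLOR_BGR2HSV)
m=cv2.inRange(h,(0,150,70),(8,255,255));n,l,st,c=cv2.connectedComponentsWithStats(m)
for i in range(1,n):
    if 20<st[i,4]<400: print("red",c[i],world(f,*c[i],.075))
E
```

```text
8.7833 [0.4645 0.2542 0.2373] [ 0.36  -0.17   1.848  0.     1.462  0.333]
[[-0.027  1.     0.001]
 [ 1.     0.027  0.   ]
 [ 0.     0.001 -1.   ]]
(array([ 91., 343.]), array([ 94.9, 609.7]), array([86.7, 86.9]), 90.7)
(array([349., 241.]), array([ 433.9, -185.9]), array([40.9, 82.9]), 179.2)
(array([302., 232.]), array([460.8, -39.7]), array([42.4, 83.7]), 168.3)
red [251.13333333 194.71111111] [0.56164017 0.11855655 0.075     ]
red [258.61538462 402.15384615] [-0.03714962  0.08296945  0.075     ]
red [262.91891892 416.51351351] [-0.07490897  0.07010898  0.075     ]
```

Emit:
move_arm([
  [0, 0, 0, 0, 7, 0, 1],
  [0, 0, 0, 0, 7, 0, 1],
  [0, 0, 0, 0, 7, 0, 1],
  [0, 0, 0, 0, 7, 0, 1],
  [0, 0, 0, 0, 7, 0, 1],
  [0, 0, 0, 0, 0, 0, 1],
  [0, 0, 0, 0, 0, 0, 1],
])

```text
time: 9.42
tool_pos: [0.4642, 0.2529, 0.2359]
tool_rot: [-0.215, 0.666, 0.683, 0.208]
contact_force: [1.1, 0.2, -0.1]
gripper_width: 0.998
grasp_force: 0.0
```

```bash
python3 rec.py
```

```text
9.4167 [0.4642 0.2529 0.2359] [ 0.063 -0.26   2.006  0.617  1.408 -0.069]
[[-0.02   1.    -0.017]
 [ 0.82   0.026  0.571]
 [ 0.572 -0.003 -0.821]]
```

Tilting towards +Y uses positive j4, which is easy, while −Y is limited by j4 ≥ −1.02. I'll fit a kinematic model to the logged poses and find the smallest tilt that reaches −Y at the stand.

```bash
cat > kin.py <<'E'
from h import *
from scipy.optimize import least_squares
def fk(q,p):
    a,h,L2,d,e,L3,L6=p
    rz=lambda t:Ro.from_euler('z',t).as_matrix(); ry=lambda t:Ro.from_euler('y',t).as_matrix()
    R=rz(q[0]); x=R@[a,d,h]
    R=R@ry(q[1]); x=x+R@[0,0,L2]
    R=R@ry(q[2]); x=x+R@[e,0,L3]
    R=R@rz(q[3])@ry(q[4]); x=x+R@[0,0,L6]
    return x,R@rz(q[5]+np.pi/2)
lo=np.array([-3.01,-1.01,.06,-1.02,.09,-3.14]);hi=np.array([3.01,2.22,2.58,4.17,2.62,3.14])
def ik(x,R,p,q0):
    def r(q):
        X,Q=fk(q,p);return np.r_[(X-x)*10,Ro.from_matrix(Q.T@R).as_rotvec()]
    best=None
    rng=np.random.default_rng(0)
    for k in range(25):
        s=np.clip(q0,lo+.01,hi-.01) if k==0 else rng.uniform(lo,hi)
        o=least_squares(r,s,bounds=(lo,hi))
        if best is None or o.cost<best.cost-1e-9:best=o
        if best.cost<1e-8:break
    return best.x,best.cost
E
python3 - <<'E'
from kin import *
D=np.loadtxt("log.txt")
D=np.vstack([[-1.34503717,.0533758872,1.61433072,0,1.47598493,-.11901445,.21109999,-.58763806,.24902925,-.00104821,.98517770,.17153369,0],[.30,.04,1.71,0,1.39,1.86,.5495,.2489,.2010,0,1,.006,0],D])
def res(p):
    o=[]
    for r in D:
        x,R=fk(r[:6],p);o+=list((x-r[6:9])*(.1 if r[3]==0 and r[0]==.3 else 1))
    return o
o=least_squares(res,[.1,.4,.4,.07,0,.4,.2]);print(o.x.round(4),np.abs(o.fun).max())
for r in D:
    x,R=fk(r[:6],o.x);print(Ro.from_matrix(R.T@Ro.from_quat(r[9:],scalar_first=True).as_matrix()).as_rotvec().round(3))
np.save("p.npy",o.x)
E
```

```text
[-1.000e-04  2.396e-01  4.261e-01  7.420e-02  9.690e-02  6.101e-01
  2.605e-01] 0.00021693574033979646
[-0.  0.  0.]
[-0.    -0.002 -0.001]
[-0.  0. -0.]
[ 0.  0. -0.]
```

```bash
python3 - <<'E'
from kin import *
p=np.load("p.npy");q0=np.array([.36,-.17,1.848,0,1.46,.333])
def R(dirY,e,s):  # pointing dirY, elevation e down, tool y = s*X
    z=np.array([0,dirY*np.cos(e),-np.sin(e)]);y=np.array([s,0,0.]);return np.c_[np.cross(y,z),y,z]
for dY,es in ((1,[0,20]),(-1,[0,20,30,40,50,60])):
  for e in es:
    for s in (1,-1):
      E=R(dY,np.radians(e),s);x=np.array([.4375,.29,.075])-.01*E[:,2]
      q,c=ik(x,E,p,q0);print(dY,e,s,q.round(2),"%.1e"%c)
E
```

```text
1 0 1 [-0.13  0.4   2.14  1.47  1.64 -0.97] 1.6e-21
1 0 -1 [-0.13  0.4   2.14  1.47  1.64  2.17] 1.4e-29
1 20 1 [-0.09  0.14  2.19  1.26  1.39 -0.76] 2.1e-30
1 20 -1 [-0.09  0.14  2.19  1.26  1.39  2.39] 3.5e-29
-1 0 1 [ 0.8   0.79  1.48 -0.98  2.16  0.88] 5.0e-23
-1 0 -1 [ 0.8   0.79  1.48 -0.98  2.16 -2.26] 2.3e-18
-1 20 1 [ 0.79  0.61  1.56 -0.79  1.94  0.89] 6.9e-29
-1 20 -1 [ 0.79  0.61  1.56 -0.79  1.94 -2.25] 2.2e-28
-1 30 1 [ 0.77  0.51  1.61 -0.7   1.83  0.88] 2.3e-19
-1 30 -1 [ 0.77  0.51  1.61 -0.7   1.83 -2.26] 2.1e-30
-1 40 1 [ 0.74  0.41  1.66 -0.61  1.71  0.86] 8.7e-24
-1 40 -1 [ 0.74  0.41  1.66 -0.61  1.71 -2.28] 2.9e-22
-1 50 1 [ 0.7   0.32  1.72 -0.52  1.59  0.82] 7.1e-30
-1 50 -1 [ 0.7   0.32  1.72 -0.52  1.59 -2.32] 3.4e-28
-1 60 1 [ 0.65  0.22  1.79 -0.41  1.48  0.76] 2.7e-30
-1 60 -1 [ 0.65  0.22  1.79 -0.41  1.48 -2.38] 1.2e-25
```

Both directions are reachable, so I'll use a 20° elevated tool at the stand in each case. Grip 1 points +Y and grip 2 points −Y. The next script works out the poses.

```bash
cat > plan.py <<'E'
from kin import *
p=np.load("p.npy"); T=np.radians(20)
def Rm(xh,tilt):   # xh: heading (deg) of tool x when upright; then turned by tilt about tool y
    a=np.radians(xh);x=np.array([np.cos(a),np.sin(a),0]);z=np.array([0,0,-1.]);y=np.cross(z,x)
    return np.c_[x,y,z]@Ro.from_rotvec([0,tilt,0]).as_matrix()
def cur():
    s=manip.state();return s["tool_pos"],Ro.from_quat(s["tool_rot"],scalar_first=True).as_matrix(),s
def go(x,R,name="",frm=None):
    x0,R0=frm if frm else cur()[:2]
    rv=np.degrees(Ro.from_matrix(R0.T@R).as_rotvec());sh=R.T@(np.array(x)-x0)*100
    q,c=ik(x,R,p,cur()[2]["joint_pos"])
    print(name,"turn",rv.round(1),"shift",sh.round(2),"| x",np.round(x,4),"q",q.round(2),"%.0e"%c)
    return x,R
E
python3 - <<'E'
from plan import *
C=np.array([.461,-.040,.007]);h=-11.7
R=Rm(h,-T);xh=np.array([np.cos(np.radians(h)),np.sin(np.radians(h)),0])
g=C+.022*xh;g[2]=.023
a=go(g+[0,0,.1],R,"hoverA"); b=go(g,R,"pickA",a); go(g+[0,0,.15],R,"lift",b)
E
```

```text
hoverA turn [-13.8 -38.7 105.3] shift [11.22 28.75  7.93] | x [ 0.4825 -0.0445  0.123 ] q [-0.24  0.06  1.85 -0.01  1.58  1.54] 2e-18
pickA turn [0. 0. 0.] shift [3.42 0.   9.4 ] | x [ 0.4825 -0.0445  0.023 ] q [-0.24  0.21  1.88 -0.01  1.4   1.54] 2e-30
lift turn [0. 0. 0.] shift [ -5.13   0.   -14.1 ] | x [ 0.4825 -0.0445  0.173 ] q [-0.24  0.01  1.82 -0.01  1.66  1.54] 4e-18
```

Emit:
move_arm([
  [0, 0, 0, -0.86, -2.42, 6.58, 0.5],
  [0, 0, 0, -0.86, -2.42, 6.58, 0.5],
  [0, 0, 0, -0.86, -2.42, 6.58, 0.5],
  [0, 0, 0, -0.86, -2.42, 6.58, 0.5],
  [0, 0, 0, -0.86, -2.42, 6.58, 0.5],
  [0, 0, 0, -0.86, -2.42, 6.58, 0.5],
  [0, 0, 0, -0.86, -2.42, 6.58, 0.5],
  [0, 0, 0, -0.86, -2.42, 6.58, 0.5],
  [0, 0, 0, -0.86, -2.42, 6.58, 0.5],
  [0, 0, 0, -0.86, -2.42, 6.58, 0.5],
  [0, 0, 0, -0.86, -2.42, 6.58, 0.5],
  [0, 0, 0, -0.86, -2.42, 6.58, 0.5],
  [0, 0, 0, -0.86, -2.42, 6.58, 0.5],
  [0, 0, 0, -0.86, -2.42, 6.58, 0.5],
  [0, 0, 0, -0.86, -2.42, 6.58, 0.5],
  [0, 0, 0, -0.86, -2.42, 6.58, 0.5],
])

```text
time: 10.75
tool_pos: [0.4646, 0.2556, 0.2381]
tool_rot: [-0.017, 0.98, -0.1, -0.172]
contact_force: [-0.5, -0.8, 0.8]
gripper_width: 0.751
grasp_force: 0.0
```

Emit:
move_arm([
  [1.4, 3.6, 1.0, 0, 0, 0, 0.5],
  [1.4, 3.6, 1.0, 0, 0, 0, 0.5],
  [1.4, 3.6, 1.0, 0, 0, 0, 0.5],
  [1.4, 3.6, 1.0, 0, 0, 0, 0.5],
  [1.4, 3.6, 1.0, 0, 0, 0, 0.5],
  [1.4, 3.6, 1.0, 0, 0, 0, 0.5],
  [1.4, 3.6, 1.0, 0, 0, 0, 0.5],
  [1.4, 3.6, 1.0, 0, 0, 0, 0.5],
  [0, 0, 0, 0, 0, 0, 0.5],
  [0, 0, 0, 0, 0, 0, 0.5],
])

```text
time: 11.58
tool_pos: [0.4841, -0.044, 0.1225]
tool_rot: [-0.018, 0.98, -0.099, -0.172]
contact_force: [0.1, 0.7, 0.1]
gripper_width: 0.753
grasp_force: 0.0
```

```bash
python3 - <<'E'
from plan import *
f=manip.grab_frame("top");print(*blobs(f,(105,120,50),(125,255,255),.014,100),sep="\n")
C=np.array([.461,-.040,.007]);h=-11.7
R=Rm(h,-T);xh=np.array([np.cos(np.radians(h)),np.sin(np.radians(h)),0])
g=C+.022*xh;g[2]=.023
print(cur()[2]["gripper_width"]);go(g,R,"pickA")
s=manip.grab_frame("side");u,v=proj(s,C).astype(int);crop(s,"a1",u-70,v-60,140,100,5)
E
```

```text
(array([ 90., 343.]), array([ 96.3, 609.7]), array([83.9, 86.9]), 90.7)
(array([349., 241.]), array([ 433.9, -185.9]), array([40.9, 82.9]), 179.2)
0.7482727277474025
pickA turn [-0.  -0.1  0.2] shift [3.28 0.18 9.46] | x [ 0.4825 -0.0445  0.023 ] q [-0.24  0.21  1.88 -0.01  1.4   1.54] 8e-19
```

View pics/a1.png

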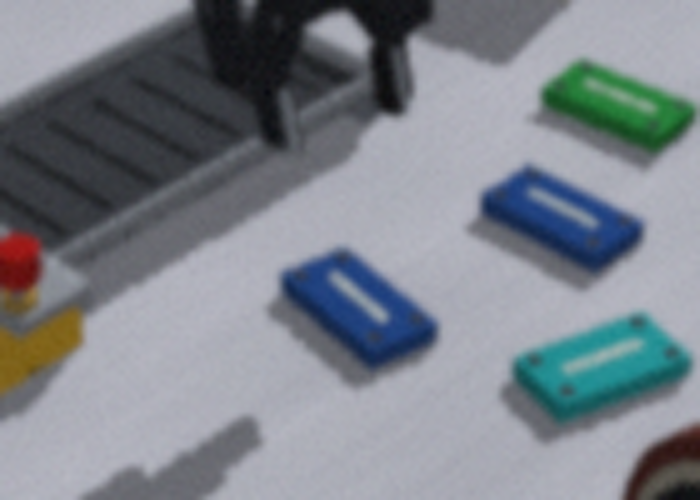

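The side view shows blue cover A flat at about (360,305) in the crop, with the gripper above and the knob down at the loading place. Descend and grip.

Emit:
move_arm([
  [0.98, 0.05, 2.84, 0, 0, 0, 0.5],
  [0.98, 0.05, 2.84, 0, 0, 0, 0.5],
  [0.66, 0.04, 1.89, 0, 0, 0, 0.5],
  [0.4, 0.02, 1.1, 0, 0, 0, 0.5],
  [0.26, 0.02, 0.79, 0, 0, 0, 0.5],
  [0, 0, 0, 0, 0, 0, 0.5],
  [0, 0, 0, 0, 0, 0, 0.5],
])

```text
time: 12.27
tool_pos: [0.4826, -0.0441, 0.0232]
tool_rot: [-0.019, 0.98, -0.098, -0.172]
contact_force: [0.3, 0.9, 0.8]
gripper_width: 0.753
grasp_force: 0.0
```

Emit:
move_arm([
  [0, 0, 0, 0, 0, 0, -1],
  [0, 0, 0, 0, 0, 0, -1],
  [0, 0, 0, 0, 0, 0, -1],
  [0, 0, 0, 0, 0, 0, -1],
  [0, 0, 0, 0, 0, 0, -1],
  [0, 0, 0, 0, 0, 0, -1],
])

```text
time: 12.77
tool_pos: [0.4836, -0.0449, 0.0244]
tool_rot: [-0.019, 0.98, -0.098, -0.17]
contact_force: [2.1, 0.8, 6.4]
gripper_width: 0.516
grasp_force: 61.7
```

Gripped: the opening reads about 44 mm, against a 46 mm cover edge. Lift, then plan the stand insertion.

Emit:
move_arm([
  [-0.35, 0, -0.94, 0, 0, 0, -1],
  [-1.2, 0, -3.3, 0, 0, 0, -1],
  [-1.2, 0, -3.3, 0, 0, 0, -1],
  [-1.2, 0, -3.3, 0, 0, 0, -1],
  [-1.2, 0, -3.3, 0, 0, 0, -1],
  [0, 0, 0, 0, 0, 0, -1],
  [0, 0, 0, 0, 0, 0, -1],
])

```text
time: 13.35
tool_pos: [0.4829, -0.0454, 0.1758]
tool_rot: [-0.018, 0.98, -0.098, -0.169]
contact_force: [-0.8, 0.6, -1.3]
gripper_width: 0.513
grasp_force: 61.6
```

```bash
cat >> plan.py <<'E'
S=np.array([.4375,.290,.055])
def stand1(c_t,up,name,frm=None):
    R=Rm(90,np.pi/2-T);return go(S+[0,0,up]-R@c_t,R,name,frm)
E
python3 - <<'E'
from plan import *
# hold: cover centre in tool frame at grip
h=-11.7;R=Rm(h,-T)
c_t=R.T@(np.array([.461,-.040,.007])-np.array([.4836,-.0449,.0244]));c_t[1]=0;print("hold",c_t.round(4));np.save("c1.npy",c_t)
print(cur()[2]["gripper_width"],cur()[0],cur()[2]["contact_force"])
a=stand1(c_t,.08,"over");b=stand1(c_t,.001,"in",a)
f=manip.grab_frame("top");print(*blobs(f,(105,120,50),(125,255,255),.014,100),sep="\n")
E
```

```text
hold [-0.0158  0.      0.0243]
0.5133405032840993 [ 0.48293597 -0.04544297  0.17579435] [-0.80333255  0.64234006 -1.27268326]
over turn [ 46.6  63.1 -99.3] shift [ 9.22 -4.54 30.49] | x [0.4375 0.2726 0.1581] q [-0.11 -0.05  2.21  1.22  1.47 -0.59] 1e-22
in turn [0. 0. 0.] shift [-7.42  0.    2.7 ] | x [0.4375 0.2726 0.0791] q [-0.11  0.14  2.2   1.25  1.4  -0.76] 3e-20
(array([ 91., 343.]), array([ 94.9, 609.7]), array([86.7, 86.9]), 90.7)
(array([349., 241.]), array([ 433.9, -185.9]), array([40.9, 82.9]), 179.2)
```

Emit:
move_arm([
  [0, 0, 0, 2.59, 3.51, -5.52, -1],
  [0, 0, 0, 2.59, 3.51, -5.52, -1],
  [0, 0, 0, 2.59, 3.51, -5.52, -1],
  [0, 0, 0, 2.59, 3.51, -5.52, -1],
  [0, 0, 0, 2.59, 3.51, -5.52, -1],
  [0, 0, 0, 2.59, 3.51, -5.52, -1],
  [0, 0, 0, 2.59, 3.51, -5.52, -1],
  [0, 0, 0, 2.59, 3.51, -5.52, -1],
  [0, 0, 0, 2.59, 3.51, -5.52, -1],
  [0, 0, 0, 2.59, 3.51, -5.52, -1],
  [0, 0, 0, 2.59, 3.51, -5.52, -1],
  [0, 0, 0, 2.59, 3.51, -5.52, -1],
  [0, 0, 0, 2.59, 3.51, -5.52, -1],
  [0, 0, 0, 2.59, 3.51, -5.52, -1],
  [0, 0, 0, 2.59, 3.51, -5.52, -1],
  [0, 0, 0, 2.59, 3.51, -5.52, -1],
  [0, 0, 0, 2.59, 3.51, -5.52, -1],
  [0, 0, 0, 2.59, 3.51, -5.52, -1],
])

```text
time: 14.9
tool_pos: [0.4801, -0.0445, 0.1707]
tool_rot: [-0.41, 0.578, 0.577, 0.406]
contact_force: [-0.1, 0.2, -1.3]
gripper_width: 0.516
grasp_force: 61.7
```

Emit:
move_arm([
  [1.15, -0.57, 3.81, 0, 0, 0, -1],
  [1.15, -0.57, 3.81, 0, 0, 0, -1],
  [1.15, -0.57, 3.81, 0, 0, 0, -1],
  [1.15, -0.57, 3.81, 0, 0, 0, -1],
  [1.15, -0.57, 3.81, 0, 0, 0, -1],
  [1.15, -0.57, 3.81, 0, 0, 0, -1],
  [1.15, -0.57, 3.81, 0, 0, 0, -1],
  [1.15, -0.57, 3.81, 0, 0, 0, -1],
  [0, 0, 0, 0, 0, 0, -1],
  [0, 0, 0, 0, 0, 0, -1],
  [0, 0, 0, 0, 0, 0, -1],
])

```text
time: 15.82
tool_pos: [0.4344, 0.2731, 0.1546]
tool_rot: [-0.409, 0.58, 0.578, 0.404]
contact_force: [-0.4, -0.7, -0.9]
gripper_width: 0.512
grasp_force: 62.4
```

```bash
python3 rec.py; python3 - <<'E'
from plan import *
c_t=np.load("c1.npy");print(cur()[2]["gripper_width"])
a=stand1(c_t,.08,"over");b=stand1(c_t,.03,"lips",a);b=stand1(c_t,.001,"in",b)
s=manip.grab_frame("side");t=manip.grab_frame("top")
def cr(f):
    u,v=proj(f,S+[0,0,.03]).astype(int);return cv2.resize(f["img"][v-45:v+45,u-40:u+40],(400,450),interpolation=cv2.INTER_CUBIC)
cv2.imwrite("pics/s1.png",np.hstack([cr(t),cr(s)]))
E
```

```text
15.8167 [0.4344 0.2731 0.1546] [-0.107 -0.051  2.216  1.222  1.467 -0.587]
[[ 0.007  1.    -0.004]
 [ 0.34   0.001  0.94 ]
 [ 0.94  -0.008 -0.34 ]]
0.5117600234271513
over turn [-0.2 -0.1 -0.4] shift [ 0.31  0.31 -0.16] | x [0.4375 0.2726 0.1581] q [-0.11 -0.05  2.21  1.22  1.47 -0.59] 6e-27
lips turn [0. 0. 0.] shift [-4.7   0.    1.71] | x [0.4375 0.2726 0.1081] q [-0.11  0.07  2.21  1.24  1.43 -0.7 ] 2e-21
in turn [0. 0. 0.] shift [-2.73  0.    0.99] | x [0.4375 0.2726 0.0791] q [-0.11  0.14  2.2   1.25  1.4  -0.76] 3e-31
```

View pics/s1.png

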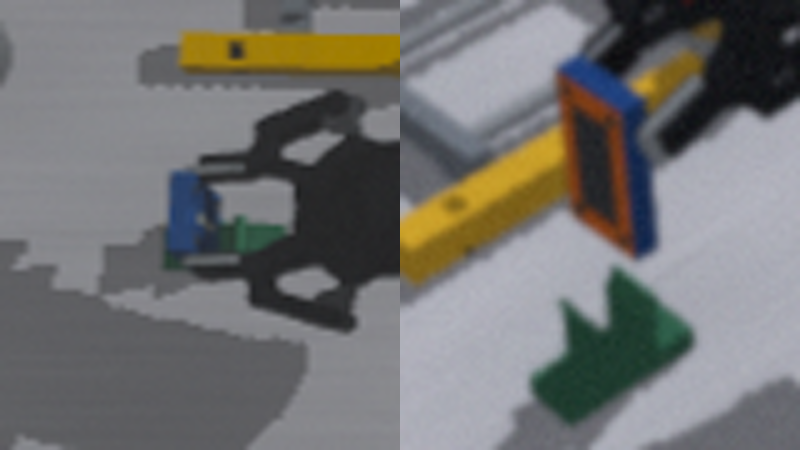

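The cover is upright with its gasket facing +Y. I'll check its position against the model projection before inserting.

```bash
cat > chk.py <<'E'
from plan import *
import itertools
from scipy.optimize import minimize
def box(x,R,c_t,Rc):  # 8 corners, cover centre from hold; Rc columns long, wide, normal
    c=x+R@c_t;return c,[c+Rc@(np.array(s)*[.043,.023,.007]) for s in itertools.product((-1,1),repeat=3)]
def upright(c,name):
    for n in ("top","side"):
        f=manip.grab_frame(n);h=cv2.cvtColor(f["img"],cv2.COLOR_BGR2HSV)
        m=cv2.inRange(h,(100,110,40),(128,255,255))|cv2.inRange(h,(4,150,110),(16,255,255))
        P=np.array([proj(f,c+np.array(s)*[.023,.007,.043]) for s in itertools.product((-1,1),repeat=3)])
        H=cv2.convexHull(P.astype(np.float32));lo=P.min(0)-12;hi=P.max(0)+12
        k=np.zeros_like(m);k[int(lo[1]):int(hi[1]),int(lo[0]):int(hi[0])]=1
        v,u=np.nonzero(m*k)
        print(n,"pred",P.min(0).round(1),P.max(0).round(1),"seen",u.min(),v.min(),u.max()+1,v.max()+1)
        img=cv2.resize(f["img"],None,fx=5,fy=5,interpolation=cv2.INTER_CUBIC)
        cv2.polylines(img,[(H*5+2).astype(int)],True,(255,255,255),1)
        a,b=((lo-15)*5).astype(int);yield img[b:b+450,a:a+400]
E
python3 - <<'E'
from chk import *
x,R,s=cur();c=x+R@np.load("c1.npy");print(c)
cv2.imwrite("pics/s2.png",np.hstack(list(upright(c,""))))
E
```

```text
[0.43573803 0.28944699 0.13238573]
top pred [184.2 221.7] [195.3 241.8] seen 185 222 193 238
side pred [213.3 228.4] [234.2 270.8] seen 216 230 235 269
```

View pics/s2.png

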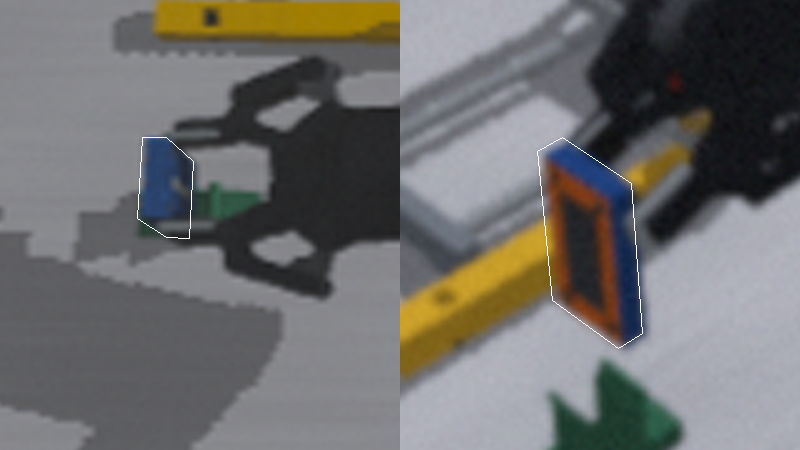

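It matches within a pixel or so, roughly 1–2 mm short in y. I'll insert with that correction.

Emit:
move_arm([
  [0.36, 0.31, -0.02, -0.2, -0.1, -0.4, -1],
  [-2.35, 0, 0.86, 0, 0, 0, -1],
  [-2.35, 0, 0.85, 0, 0, 0, -1],
  [-0.9, 0, 0.33, 0, 0, 0, -1],
  [-0.7, 0, 0.25, 0, 0, 0, -1],
  [-0.5, 0, 0.18, 0, 0, 0, -1],
  [0, 0, 0, 0, 0, 0, -1],
  [0, 0, 0, 0, 0, 0, -1],
])

```text
time: 16.68
tool_pos: [0.4391, 0.2739, 0.0874]
tool_rot: [-0.405, 0.578, 0.58, 0.407]
contact_force: [-0.9, 1.3, -2.0]
gripper_width: 0.514
grasp_force: 62.1
```

Emit:
move_arm([
  [-0.3, 0, 0.11, 0, 0, 0, -1],
  [-0.2, 0, 0.07, 0, 0, 0, -1],
  [0, 0, 0, 0, 0, 0, -1],
  [0, 0, 0, 0, 0, 0, -1],
  [0, 0, 0, 0, 0, 0, -1],
])

```text
time: 17.1
tool_pos: [0.4394, 0.274, 0.0823]
tool_rot: [-0.405, 0.578, 0.58, 0.407]
contact_force: [0.3, 2.7, 0.5]
gripper_width: 0.514
grasp_force: 62.2
```

Emit:
move_arm([
  [-0.19, 0, 0.07, 0, 0, 0, -1],
  [-0.15, 0, 0.05, 0, 0, 0, -1],
  [0, 0, 0, 0, 0, 0, -1],
  [0, 0, 0, 0, 0, 0, -1],
])

```text
time: 17.43
tool_pos: [0.4391, 0.2741, 0.079]
tool_rot: [-0.406, 0.578, 0.579, 0.407]
contact_force: [-1.1, 2.0, 4.9]
gripper_width: 0.512
grasp_force: 62.4
```

Emit:
move_arm([
  [0, 0, 0, 0, 0, 0, 0.6],
  [0, 0, 0, 0, 0, 0, 0.6],
  [0, 0, 0, 0, 0, 0, 0.6],
  [0, 0, 0, 0, 0, 0, 0.6],
  [0, 0, -2, 0, 0, 0, 0.6],
  [0, 0, -3.5, 0, 0, 0, 0.6],
  [0, 0, -4, 0, 0, 0, 0.6],
  [3.5, 0, -1.5, 0, 0, 0, 0.6],
  [3.5, 0, 0, 0, 0, 0, 0.6],
  [3.5, 0, 0, 0, 0, 0, 0.6],
  [3.5, 0, 0, 0, 0, 0, 0.6],
  [0, 0, 0, 0, 0, 0, 0.6],
  [0, 0, 0, 0, 0, 0, 0.6],
])

```text
time: 18.52
tool_pos: [0.439, 0.2184, 0.2493]
tool_rot: [-0.403, 0.578, 0.581, 0.408]
contact_force: [-0.6, 0.0, -0.8]
gripper_width: 0.804
grasp_force: 0.0
```

```bash
python3 - <<'E'
from chk import *
print(cur()[0])
cv2.imwrite("pics/s3.png",np.hstack(list(upright(np.array([.439,.2915,.055]),""))))
R=Rm(90,-(np.pi/2-T));g=np.array([.4385,.2915+.0195,.078]);pre=g-.10*R[:,2]
a=go(pre+[0,0,.08],R,"pre-high");b=go(pre,R,"pre",a);go(g,R,"grip",b)
E
```

```text
[0.43896533 0.21835748 0.24926234]
top pred [188.7 224.9] [199.  243.9] seen 190 226 199 243
side pred [214.3 255.1] [234.4 295.4] seen 217 257 235 295
pre-high turn [ 1.0e-01 -1.4e+02 -0.0e+00] shift [ 11.47   0.06 -15.7 ] | x [0.4385 0.405  0.1922] q [ 0.88  0.61  1.32 -0.8   2.16  0.77] 3e-19
pre turn [0. 0. 0.] shift [7.52 0.   2.74] | x [0.4385 0.405  0.1122] q [ 0.88  0.71  1.32 -0.76  2.09  0.86] 4e-26
grip turn [0. 0. 0.] shift [-0.  0. 10.] | x [0.4385 0.311  0.078 ] q [ 0.8   0.62  1.53 -0.78  1.95  0.89] 8e-31
```

View pics/s3.png

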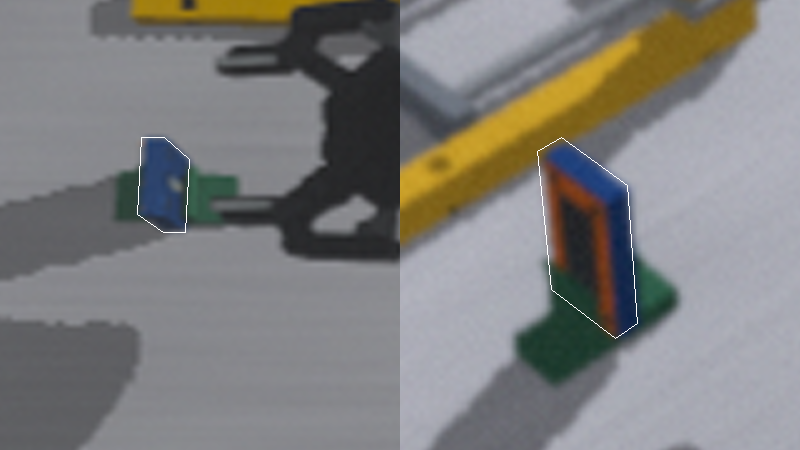

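The cover stands cleanly in the slot, with gasket towards +Y. Next I go round to the +Y side.

Emit:
move_arm([
  [0, 0, 0, 0, -7, 0, 0.6],
  [0, 0, 0, 0, -7, 0, 0.6],
  [0, 0, 0, 0, -7, 0, 0.6],
  [0, 0, 0, 0, -7, 0, 0.6],
  [0, 0, 0, 0, -7, 0, 0.6],
  [0, 0, 0, 0, -7, 0, 0.6],
  [0, 0, 0, 0, -7, 0, 0.6],
  [0, 0, 0, 0, -7, 0, 0.6],
  [0, 0, 0, 0, -7, 0, 0.6],
  [0, 0, 0, 0, -7, 0, 0.6],
  [0, 0, 0, 0, -7, 0, 0.6],
  [0, 0, 0, 0, -7, 0, 0.6],
  [0, 0, 0, 0, -7, 0, 0.6],
  [0, 0, 0, 0, -7, 0, 0.6],
  [0, 0, 0, 0, -7, 0, 0.6],
  [0, 0, 0, 0, -7, 0, 0.6],
  [0, 0, 0, 0, -7, 0, 0.6],
  [0, 0, 0, 0, -7, 0, 0.6],
  [0, 0, 0, 0, -7, 0, 0.6],
  [0, 0, 0, 0, -7, 0, 0.6],
])

```text
time: 20.28
tool_pos: [0.4382, 0.2182, 0.2454]
tool_rot: [0.408, 0.578, 0.578, -0.408]
contact_force: [1.0, -0.8, 0.2]
gripper_width: 0.799
grasp_force: 0.0
```

Emit:
move_arm([
  [2.3, 0, -3.14, 0, 0, 0, 0.6],
  [2.3, 0, -3.14, 0, 0, 0, 0.6],
  [2.3, 0, -3.14, 0, 0, 0, 0.6],
  [2.3, 0, -3.14, 0, 0, 0, 0.6],
  [2.3, 0, -3.14, 0, 0, 0, 0.6],
  [0, 0, 0, 0, 0, 0, 0.6],
  [0, 0, 0, 0, 0, 0, 0.6],
  [0, 0, 0, 0, 0, 0, 0.6],
])

```text
time: 20.95
tool_pos: [0.4384, 0.4043, 0.1913]
tool_rot: [0.406, 0.579, 0.579, -0.406]
contact_force: [-0.6, -0.1, 0.1]
gripper_width: 0.802
grasp_force: 0.0
```

```bash
python3 rec.py; python3 - <<'E'
from plan import *
R=Rm(90,-(np.pi/2-T));g=np.array([.4388,.310,.078]);pre=g-.10*R[:,2]
b=go(pre,R,"pre");go(g,R,"grip",b)
E
```

```text
20.95 [0.4384 0.4043 0.1913] [ 0.882  0.611  1.326 -0.803  2.161  0.776]
[[ 0.001  1.    -0.   ]
 [ 0.34  -0.    -0.941]
 [-0.941  0.    -0.34 ]]
pre turn [-0.   0.1 -0. ] shift [7.42 0.04 2.73] | x [0.4388 0.404  0.1122] q [ 0.88  0.71  1.33 -0.76  2.09  0.86] 4e-30
grip turn [0. 0. 0.] shift [-0.  0. 10.] | x [0.4388 0.31   0.078 ] q [ 0.8   0.62  1.53 -0.79  1.95  0.89] 9e-20
```

Emit:
move_arm([
  [2.47, 0.02, 0.91, 0, 0, 0, 0.6],
  [2.47, 0.02, 0.91, 0, 0, 0, 0.6],
  [2.48, 0, 0.91, 0, 0, 0, 0.6],
  [0, 0, 0, 0, 0, 0, 0.6],
  [0, 0, 3, 0, 0, 0, 0.6],
  [0, 0, 3, 0, 0, 0, 0.6],
  [0, 0, 2, 0, 0, 0, 0.6],
  [0, 0, 1.2, 0, 0, 0, 0.6],
  [0, 0, 0.8, 0, 0, 0, 0.6],
  [0, 0, 0, 0, 0, 0, 0.6],
  [0, 0, 0, 0, 0, 0, 0.6],
])

```text
time: 21.87
tool_pos: [0.4398, 0.3114, 0.0811]
tool_rot: [0.406, 0.581, 0.579, -0.404]
contact_force: [0.1, -0.1, -0.0]
gripper_width: 0.801
grasp_force: 0.0
```

Emit:
move_arm([
  [0, 0, 0, 0, 0, 0, -1],
  [0, 0, 0, 0, 0, 0, -1],
  [0, 0, 0, 0, 0, 0, -1],
  [0, 0, 0, 0, 0, 0, -1],
  [0, 0, 0, 0, 0, 0, -1],
  [0, 0, 0, 0, 0, 0, -1],
])

```text
time: 22.37
tool_pos: [0.4397, 0.3117, 0.0809]
tool_rot: [0.407, 0.58, 0.578, -0.404]
contact_force: [-0.1, 1.6, 5.1]
gripper_width: 0.498
grasp_force: 60.4
```

The grip is about 2 mm shallower than planned, so I'll regrip slightly deeper before lifting.

Emit:
move_arm([
  [0, 0, 0, 0, 0, 0, 0.6],
  [0, 0, 0, 0, 0, 0, 0.6],
  [0, 0, 0, 0, 0, 0, 0.6],
  [0.2, -0.08, 0.25, 0, 0, 0, 0.6],
  [0, 0, 0, 0, 0, 0, 0.6],
  [0, 0, 0, 0, 0, 0, -1],
  [0, 0, 0, 0, 0, 0, -1],
  [0, 0, 0, 0, 0, 0, -1],
  [0, 0, 0, 0, 0, 0, -1],
  [0, 0, 0, 0, 0, 0, -1],
  [0, 0, 0, 0, 0, 0, -1],
  [0, 0, 0, 0, 0, 0, -1],
])

```text
time: 23.37
tool_pos: [0.4386, 0.3095, 0.0772]
tool_rot: [0.406, 0.58, 0.579, -0.404]
contact_force: [0.4, -0.1, -0.5]
gripper_width: 0.513
grasp_force: 61.5
```

```bash
python3 - <<'E'
from chk import *
x,R,s=cur();print(x,s["gripper_width"],s["contact_force"])
cv2.imwrite("pics/s4.png",np.hstack(list(upright(np.array([.439,.2905,.055]),""))))
E
```

```text
[0.43856156 0.3094615  0.07715852] 0.512953351432443 [ 0.41897393 -0.08853143 -0.49644791]
top pred [189.  224.9] [199.3 243.9] seen 189 226 199 243
side pred [214.7 254.9] [234.7 295.2] seen 217 260 235 295
```

View pics/s4.png

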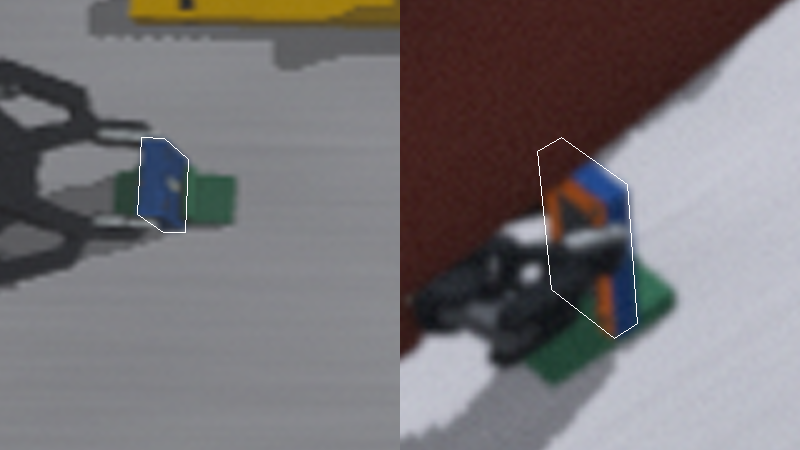

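Emit:
move_arm([
  [-0.94, 0, -0.34, 0, 0, 0, -1],
  [-2.8, 0, -1.0, 0, 0, 0, -1],
  [-3.5, 0, -1.3, 0, 0, 0, -1],
  [-3.5, 0, -1.3, 0, 0, 0, -1],
  [-3.5, 0, -1.3, 0, 0, 0, -1],
  [0, 0, 0, 0, 7, 0, -1],
  [0, 0, 0, 0, 7, 0, -1],
  [0, 0, 0, 0, 7, 0, -1],
  [0, 0, 0, 0, 7, 0, -1],
  [0, 0, 0, 0, 7, 0, -1],
  [0, 0, 0, 0, 7, 0, -1],
  [0, 0, 0, 0, 7, 0, -1],
  [0, 0, 0, 0, 7, 0, -1],
  [0, 0, 0, 0, 7, 0, -1],
  [0, 0, 0, 0, 7, 0, -1],
  [0, 0, 0, 0, 7, 0, -1],
  [0, 0, 0, 0, 7, 0, -1],
  [0, 0, 0, 0, 6, 0, -1],
  [0, 0, 0, 0, 0, 0, -1],
])

```text
time: 25.05
tool_pos: [0.4374, 0.3071, 0.2279]
tool_rot: [-0.122, 0.697, 0.695, 0.124]
contact_force: [0.2, 0.1, -2.7]
gripper_width: 0.514
grasp_force: 61.3
```

```bash
python3 rec.py; cat >> plan.py <<'E'
def place(c2,P,up,name,frm=None):
    R=Rm(90,T);return go(np.array(P)+[0,0,up]-R@c2,R,name,frm)
E
python3 - <<'E'
from plan import *
c2=Rm(90,-(np.pi/2-T)).T@np.array([0,.2905-.3095,.055-.0772]);np.save("c2.npy",c2);print(c2,cur()[2]["gripper_width"])
P=[.651,-.118,.033]
a=place(c2,P,.10,"over");b=place(c2,P,.0,"on",a)
f=manip.grab_frame("top");print(*blobs(f,(105,120,50),(125,255,255),.014,100),sep="\n")
E
```

```text
25.05 [0.4374 0.3071 0.2279] [ 0.31  -0.258  1.965  0.342  1.335  0.249]
[[ 0.002  1.     0.003]
 [ 0.939 -0.003  0.343]
 [ 0.343  0.002 -0.939]]
[1.43627935e-02 1.16341446e-18 2.54470070e-02] 0.5138615166838657
over turn [ 0.1 -0.1 -0.1] shift [-44.62  21.36  -8.17] | x [ 0.651  -0.1402  0.152 ] q [-0.45  0.29  1.54  0.32  1.47 -0.5 ] 4e-30
on turn [0. 0. 0.] shift [-3.42  0.    9.4 ] | x [ 0.651  -0.1402  0.052 ] q [-0.45  0.4   1.58  0.32  1.32 -0.55] 9e-29
(array([ 91., 343.]), array([ 94.9, 609.7]), array([86.7, 86.9]), 90.7)
(array([349., 241.]), array([ 433.9, -185.9]), array([40.9, 82.9]), 179.2)
```

Emit:
move_arm([
  [-3.43, 1.64, -0.63, 0, 0, 0, -1],
  [-3.43, 1.64, -0.63, 0, 0, 0, -1],
  [-3.43, 1.64, -0.63, 0, 0, 0, -1],
  [-3.43, 1.64, -0.63, 0, 0, 0, -1],
  [-3.43, 1.64, -0.63, 0, 0, 0, -1],
  [-3.43, 1.64, -0.63, 0, 0, 0, -1],
  [-3.43, 1.64, -0.63, 0, 0, 0, -1],
  [-3.43, 1.64, -0.63, 0, 0, 0, -1],
  [-3.43, 1.64, -0.63, 0, 0, 0, -1],
  [-3.43, 1.64, -0.63, 0, 0, 0, -1],
  [-3.43, 1.64, -0.63, 0, 0, 0, -1],
  [-3.43, 1.64, -0.63, 0, 0, 0, -1],
  [-3.43, 1.64, -0.63, 0, 0, 0, -1],
  [0, 0, 0, 0, 0, 0, -1],
  [0, 0, 0, 0, 0, 0, -1],
])

```text
time: 26.35
tool_pos: [0.6521, -0.1381, 0.1524]
tool_rot: [-0.123, 0.697, 0.696, 0.123]
contact_force: [0.3, -0.0, -0.5]
gripper_width: 0.514
grasp_force: 61.6
```

```bash
python3 - <<'E'
from plan import *
c2=np.load("c2.npy");P=[.651,-.118,.033];print(cur()[0],cur()[2]["gripper_width"])
a=place(c2,P,.10,"over");b=place(c2,P,.0,"on")
s=manip.grab_frame("side");t=manip.grab_frame("top")
def cr(f):
    u,v=proj(f,[.65,-.08,.06]).astype(int);return cv2.resize(f["img"][v-45:v+45,u-40:u+40],(400,450),interpolation=cv2.INTER_CUBIC)
cv2.imwrite("pics/p1.png",np.hstack([cr(t),cr(s)]))
E
```

```text
[ 0.65207915 -0.13808174  0.15243579] 0.5143985448019374
over turn [ 0. -0. -0.] shift [-0.21 -0.11 -0.03] | x [ 0.651  -0.1402  0.152 ] q [-0.45  0.29  1.54  0.32  1.47 -0.5 ] 3e-30
on turn [ 0. -0. -0.] shift [-3.63 -0.11  9.37] | x [ 0.651  -0.1402  0.052 ] q [-0.45  0.4   1.58  0.32  1.32 -0.55] 5e-23
```

View pics/p1.png

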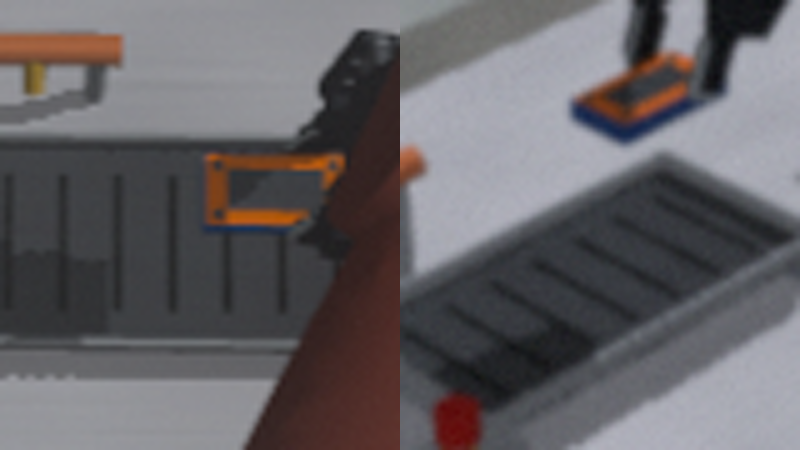

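The cover is level over the tray with its gasket up. Lower and release.

Emit:
move_arm([
  [-1.2, -0.04, 3.1, 0, 0, 0, -1],
  [-1.2, -0.04, 3.1, 0, 0, 0, -1],
  [-0.7, -0.03, 1.8, 0, 0, 0, -1],
  [-0.4, 0, 1.0, 0, 0, 0, -1],
  [-0.13, 0, 0.35, 0, 0, 0, -1],
  [0, 0, 0, 0, 0, 0, -1],
  [0, 0, 0, 0, 0, 0, -1],
  [0, 0, 0, 0, 0, 0, -1],
])

```text
time: 27.12
tool_pos: [0.6521, -0.1395, 0.0558]
tool_rot: [-0.12, 0.696, 0.697, 0.125]
contact_force: [0.7, -0.5, -0.4]
gripper_width: 0.513
grasp_force: 61.5
```

Emit:
move_arm([
  [-0.05, 0, 0.19, 0, 0, 0, -1],
  [-0.05, 0, 0.15, 0, 0, 0, -1],
  [0, 0, 0, 0, 0, 0, -1],
  [0, 0, 0, 0, 0, 0, -1],
])

```text
time: 27.45
tool_pos: [0.6514, -0.1393, 0.0507]
tool_rot: [-0.121, 0.696, 0.696, 0.125]
contact_force: [0.3, -0.5, 1.8]
gripper_width: 0.513
grasp_force: 61.9
```

Emit:
move_arm([
  [0, 0, 0, 0, 0, 0, 0.5],
  [0, 0, 0, 0, 0, 0, 0.5],
  [0, 0, 0, 0, 0, 0, 0.5],
  [0, 0, 0, 0, 0, 0, 0.5],
  [0.68, 0, -1.88, 0, 0, 0, 0.5],
  [1.37, 0, -3.76, 0, 0, 0, 0.5],
  [1.37, 0, -3.76, 0, 0, 0, 0.5],
  [1.37, 0, -3.76, 0, 0, 0, 0.5],
  [1.37, 0, -3.76, 0, 0, 0, 0.5],
  [0, 0, 0, 0, 0, 0, 0.5],
  [0, 0, 0, 0, 0, 0, 0.5],
])

```text
time: 28.37
tool_pos: [0.6518, -0.1399, 0.2343]
tool_rot: [-0.118, 0.696, 0.697, 0.126]
contact_force: [0.6, 0.4, -0.0]
gripper_width: 0.752
grasp_force: 0.0
```

```bash
python3 - <<'E'
from plan import *
f=manip.grab_frame("top");print(*blobs(f,(105,120,50),(125,255,255),.014,100),sep="\n")
g=manip.grab_frame("side")
for k in (f,g): print("orange",*blobs(k,(5,170,120),(16,255,255),.040,60),sep="\n ")
C=np.array([.434,-.186,.007]);h=-0.8
R=Rm(h,-T);xh=np.array([np.cos(np.radians(h)),np.sin(np.radians(h)),0])
p0=C+.022*xh;p0[2]=.024
a=go(p0+[0,0,.1],R,"hoverB"); b=go(p0,R,"pickB",a)
E
```

```text
(array([ 91., 343.]), array([ 94.9, 609.7]), array([86.7, 86.9]), 90.7)
orange
 (array([ 93., 409.]), array([-63.4, 565.7]), array([ 65.2, 230.8]), 90.8)
 (array([327., 170.]), array([ 652.7, -119.2]), array([39.4, 79.7]), 90.6)
orange
hoverB turn [  0.  -31.3  92.3] shift [-14.55   5.    16.44] | x [ 0.456  -0.1863  0.124 ] q [-0.46  0.07  1.84 -0.15  1.55  1.15] 7e-20
pickB turn [0. 0. 0.] shift [3.42 0.   9.4 ] | x [ 0.456  -0.1863  0.024 ] q [-0.46  0.21  1.88 -0.15  1.37  1.18] 6e-31
```

Cover A is in the tray at (0.653, −0.119), gasket up. Next is cover B.

Emit:
move_arm([
  [0, 0, 0, 0, -2.24, 6.59, 0.5],
  [0, 0, 0, 0, -2.24, 6.59, 0.5],
  [0, 0, 0, 0, -2.24, 6.59, 0.5],
  [0, 0, 0, 0, -2.24, 6.59, 0.5],
  [0, 0, 0, 0, -2.24, 6.59, 0.5],
  [0, 0, 0, 0, -2.24, 6.59, 0.5],
  [0, 0, 0, 0, -2.24, 6.59, 0.5],
  [0, 0, 0, 0, -2.24, 6.59, 0.5],
  [0, 0, 0, 0, -2.24, 6.59, 0.5],
  [0, 0, 0, 0, -2.24, 6.59, 0.5],
  [0, 0, 0, 0, -2.24, 6.59, 0.5],
  [0, 0, 0, 0, -2.24, 6.59, 0.5],
  [0, 0, 0, 0, -2.24, 6.59, 0.5],
  [0, 0, 0, 0, -2.24, 6.59, 0.5],
])

```text
time: 29.63
tool_pos: [0.649, -0.1385, 0.2265]
tool_rot: [-0.001, 0.984, -0.009, -0.177]
contact_force: [-1.0, -0.7, -0.0]
gripper_width: 0.75
grasp_force: 0.0
```

```bash
python3 - <<'E'
from plan import *
f=manip.grab_frame("top");g=manip.grab_frame("side")
for k in (f,g): print(*blobs(k,(105,120,50),(125,255,255),.014,40),sep="\n")
s0=pickle.load(open("side1.pkl","rb"));print("before",*blobs(s0,(105,120,50),(125,255,255),.014,40),sep="\n")
C=np.array([.434,-.186,.007]);h=-0.8
R=Rm(h,-T);xh=np.array([np.cos(np.radians(h)),np.sin(np.radians(h)),0])
p0=C+.022*xh;p0[2]=.024
a=go(p0+[0,0,.1],R,"hoverB")
E
```

```text
(array([ 91., 343.]), array([ 94.9, 609.7]), array([86.7, 86.9]), 90.7)
(array([349., 241.]), array([ 433.9, -185.9]), array([40.9, 82.9]), 179.2)
(array([354., 208.]), array([ 425. , -178.2]), array([53.7, 89.2]), 0.2)
(array([284., 186.]), array([ 648.1, -126.3]), array([46.7, 96.7]), 62.5)
before
(array([314., 226.]), array([451.7, -32.4]), array([50.7, 92.2]), 168.7)
(array([354., 208.]), array([ 425. , -178.1]), array([53.9, 89.2]), 0.2)
hoverB turn [0.  0.3 0.1] shift [-14.63   5.04  16.15] | x [ 0.456  -0.1863  0.124 ] q [-0.46  0.07  1.84 -0.15  1.55  1.15] 3e-19
```

Emit:
move_arm([
  [-2.44, 0.84, 2.69, 0, 0, 0, 0.5],
  [-2.44, 0.84, 2.69, 0, 0, 0, 0.5],
  [-2.44, 0.84, 2.69, 0, 0, 0, 0.5],
  [-2.44, 0.84, 2.69, 0, 0, 0, 0.5],
  [-2.44, 0.84, 2.69, 0, 0, 0, 0.5],
  [-2.43, 0.84, 2.7, 0, 0, 0, 0.5],
  [0, 0, 0, 0, 0.3, 0, 0.5],
  [0, 0, 0, 0, 0, 0, 0.5],
  [0, 0, 0, 0, 0, 0, 0.5],
])

```text
time: 30.48
tool_pos: [0.4568, -0.1872, 0.1277]
tool_rot: [-0.001, 0.985, -0.006, -0.171]
contact_force: [1.0, -0.6, -0.3]
gripper_width: 0.749
grasp_force: 0.0
```

```bash
python3 - <<'E'
from plan import *
f=manip.grab_frame("side");print(*blobs(f,(105,120,50),(125,255,255),.014,40),sep="\n")
C=np.array([.434,-.186,.007]);h=-0.8
R=Rm(h,-T);xh=np.array([np.cos(np.radians(h)),np.sin(np.radians(h)),0])
p0=C+.022*xh;p0[2]=.0235
print(cur()[0]);go(p0,R,"pickB")
E
```

```text
(array([354., 208.]), array([ 424.9, -178. ]), array([54., 89.]), 0.2)
(array([284., 186.]), array([ 647.6, -126.1]), array([47.7, 96.7]), 62.5)
[ 0.45785135 -0.18745601  0.12857856]
pickB turn [ 0.1 -0.4  0.1] shift [ 3.42 -0.11  9.94] | x [ 0.456  -0.1863  0.0235] q [-0.46  0.21  1.88 -0.15  1.37  1.18] 7e-19
```

Emit:
move_arm([
  [1.02, -0.03, 2.98, 0, -0.4, 0, 0.5],
  [1.02, -0.03, 2.98, 0, 0, 0, 0.5],
  [0.69, -0.03, 1.99, 0, 0, 0, 0.5],
  [0.41, -0.02, 1.19, 0, 0, 0, 0.5],
  [0.28, 0, 0.8, 0, 0, 0, 0.5],
  [0, 0, 0, 0, 0, 0, 0.5],
  [0, 0, 0, 0, 0, 0, 0.5],
])

```text
time: 31.12
tool_pos: [0.4563, -0.1866, 0.0237]
tool_rot: [-0.0, 0.985, -0.006, -0.174]
contact_force: [0.1, -0.1, 1.0]
gripper_width: 0.747
grasp_force: 0.0
```

Emit:
move_arm([
  [0, 0, 0, 0, 0, 0, -1],
  [0, 0, 0, 0, 0, 0, -1],
  [0, 0, 0, 0, 0, 0, -1],
  [0, 0, 0, 0, 0, 0, -1],
  [0, 0, 0, 0, 0, 0, -1],
  [0, 0, 0, 0, 0, 0, -1],
])

```text
time: 31.62
tool_pos: [0.457, -0.187, 0.025]
tool_rot: [0.0, 0.985, -0.007, -0.172]
contact_force: [1.7, -0.3, 6.6]
gripper_width: 0.511
grasp_force: 61.7
```

Emit:
move_arm([
  [-0.35, 0, -0.94, 0, 0, 0, -1],
  [-1.2, 0, -3.3, 0, 0, 0, -1],
  [-1.2, 0, -3.3, 0, 0, 0, -1],
  [-1.2, 0, -3.3, 0, 0, 0, -1],
  [-1.2, 0, -3.3, 0, 0, 0, -1],
  [0, 0, 0, 0, 0, 0, -1],
  [0, 0, 0, 0, 0, 0, -1],
])

```text
time: 32.2
tool_pos: [0.4565, -0.1867, 0.1763]
tool_rot: [0.001, 0.985, -0.007, -0.171]
contact_force: [-0.7, -0.8, -2.4]
gripper_width: 0.511
grasp_force: 61.8
```

```bash
python3 - <<'E'
from plan import *
R=Rm(-.8,-T)
c_t=R.T@(np.array([.434,-.186,.007])-np.array([.457,-.187,.025]));c_t[1]=0;print("hold",c_t.round(4));np.save("c1.npy",c_t)
print(cur()[2]["gripper_width"],cur()[0])
a=stand1(c_t,.08,"over")
E
```

```text
hold [-0.0155  0.      0.0248]
0.5107053856511308 [ 0.45651728 -0.18668698  0.17633168]
over turn [ 42.1  68.9 -89.3] shift [13.97 -1.9  43.73] | x [0.4375 0.272  0.158 ] q [-0.11 -0.05  2.21  1.22  1.47 -0.59] 7e-22
```

Emit:
move_arm([
  [0, 0, 0, 2.48, 4.05, -5.25, -1],
  [0, 0, 0, 2.48, 4.05, -5.25, -1],
  [0, 0, 0, 2.48, 4.05, -5.25, -1],
  [0, 0, 0, 2.48, 4.05, -5.25, -1],
  [0, 0, 0, 2.48, 4.05, -5.25, -1],
  [0, 0, 0, 2.48, 4.05, -5.25, -1],
  [0, 0, 0, 2.48, 4.05, -5.25, -1],
  [0, 0, 0, 2.48, 4.05, -5.25, -1],
  [0, 0, 0, 2.48, 4.05, -5.25, -1],
  [0, 0, 0, 2.48, 4.05, -5.25, -1],
  [0, 0, 0, 2.48, 4.05, -5.25, -1],
  [0, 0, 0, 2.48, 4.05, -5.25, -1],
  [0, 0, 0, 2.48, 4.05, -5.25, -1],
  [0, 0, 0, 2.48, 4.05, -5.25, -1],
  [0, 0, 0, 2.48, 4.05, -5.25, -1],
  [0, 0, 0, 2.48, 4.05, -5.25, -1],
  [0, 0, 0, 2.48, 4.05, -5.25, -1],
])

```text
time: 33.62
tool_pos: [0.4541, -0.1856, 0.1715]
tool_rot: [-0.41, 0.578, 0.577, 0.406]
contact_force: [-0.4, 0.0, -2.6]
gripper_width: 0.507
grasp_force: 61.9
```

Emit:
move_arm([
  [1.16, -0.16, 3.64, 0, 0, 0, -1],
  [1.16, -0.16, 3.64, 0, 0, 0, -1],
  [1.16, -0.16, 3.64, 0, 0, 0, -1],
  [1.16, -0.16, 3.64, 0, 0, 0, -1],
  [1.16, -0.16, 3.64, 0, 0, 0, -1],
  [1.16, -0.16, 3.64, 0, 0, 0, -1],
  [1.16, -0.16, 3.64, 0, 0, 0, -1],
  [1.16, -0.16, 3.64, 0, 0, 0, -1],
  [1.16, -0.16, 3.64, 0, 0, 0, -1],
  [1.16, -0.16, 3.64, 0, 0, 0, -1],
  [1.16, -0.16, 3.64, 0, 0, 0, -1],
  [1.16, -0.16, 3.64, 0, 0, 0, -1],
  [0, 0, 0, 0, 0, 0, -1],
  [0, 0, 0, 0, 0, 0, -1],
  [0, 0, 0, 0, 0, 0, -1],
])

```text
time: 34.87
tool_pos: [0.4348, 0.2722, 0.1548]
tool_rot: [-0.409, 0.581, 0.577, 0.403]
contact_force: [0.2, -0.6, -0.8]
gripper_width: 0.51
grasp_force: 62.7
```

```bash
python3 - <<'E'
from chk import *
c_t=np.load("c1.npy");x,R,s=cur();print(x,s["gripper_width"])
a=stand1(c_t,.08,"over")
list(upright(x+R@c_t,""))
E
```

```text
[0.43480644 0.27219095 0.15477247] 0.5102580775685415
over turn [-0.2 -0.1 -0.5] shift [ 0.3   0.27 -0.13] | x [0.4375 0.272  0.158 ] q [-0.11 -0.05  2.21  1.22  1.47 -0.59] 9e-28
top pred [183.9 222.1] [195.1 242.2] seen 185 223 195 239
side pred [213.4 229. ] [234.3 271.4] seen 216 231 235 270
```

Same match as cover A, so insert the same way.

Emit:
move_arm([
  [0.37, 0.27, 0.06, -0.2, -0.1, -0.4, -1],
  [-2.35, 0, 0.86, 0, 0, 0, -1],
  [-2.35, 0, 0.85, 0, 0, 0, -1],
  [-0.9, 0, 0.33, 0, 0, 0, -1],
  [-0.7, 0, 0.25, 0, 0, 0, -1],
  [-0.5, 0, 0.18, 0, 0, 0, -1],
  [-0.3, 0, 0.11, 0, 0, 0, -1],
  [0, 0, 0, 0, 0, 0, -1],
  [0, 0, 0, 0, 0, 0, -1],
])

```text
time: 35.72
tool_pos: [0.4391, 0.2738, 0.0843]
tool_rot: [-0.405, 0.579, 0.579, 0.406]
contact_force: [0.0, 0.8, -1.5]
gripper_width: 0.515
grasp_force: 62.5
```

Emit:
move_arm([
  [-0.2, 0, 0.07, 0, 0, 0, -1],
  [-0.2, 0, 0.07, 0, 0, 0, -1],
  [-0.14, 0, 0.05, 0, 0, 0, -1],
  [0, 0, 0, 0, 0, 0, -1],
  [0, 0, 0, 0, 0, 0, -1],
])

```text
time: 36.13
tool_pos: [0.4391, 0.274, 0.079]
tool_rot: [-0.406, 0.579, 0.579, 0.407]
contact_force: [-2.0, -0.1, 3.8]
gripper_width: 0.51
grasp_force: 62.8
```

Seated. Release, back off and go round to the other side.

Emit:
move_arm([
  [0, 0, 0, 0, 0, 0, 0.6],
  [0, 0, 0, 0, 0, 0, 0.6],
  [0, 0, 0, 0, 0, 0, 0.6],
  [0, 0, 0, 0, 0, 0, 0.6],
  [0, 0, -2, 0, 0, 0, 0.6],
  [0, 0, -3.5, 0, 0, 0, 0.6],
  [0, 0, -4, 0, 0, 0, 0.6],
  [3.5, 0, -1.5, 0, 0, 0, 0.6],
  [3.5, 0, 0, 0, 0, 0, 0.6],
  [3.5, 0, 0, 0, 0, 0, 0.6],
  [3.5, 0, 0, 0, 0, 0, 0.6],
  [0, 0, 0, 0, 0, 0, 0.6],
  [0, 0, 0, 0, 0, 0, 0.6],
])

```text
time: 37.22
tool_pos: [0.4391, 0.2184, 0.2492]
tool_rot: [-0.404, 0.578, 0.581, 0.407]
contact_force: [0.1, -0.2, -1.2]
gripper_width: 0.799
grasp_force: 0.0
```

```bash
python3 - <<'E'
from chk import *
print(cur()[0])
list(upright(np.array([.439,.2905,.055]),""))
R=Rm(90,-(np.pi/2-T));g=np.array([.4385,.3095,.078]);pre=g-.10*R[:,2]
go(pre+[0,0,.08],R,"pre-high")
E
```

```text
[0.43913227 0.21835915 0.24921065]
top pred [189.  224.9] [199.3 243.9] seen 189 226 199 243
side pred [214.7 254.9] [234.7 295.2] seen 217 257 235 295
pre-high turn [-1.0e-01 -1.4e+02 -1.0e-01] shift [ 11.41   0.04 -15.56] | x [0.4385 0.4035 0.1922] q [ 0.88  0.61  1.33 -0.8   2.16  0.77] 2e-19
```

Emit:
move_arm([
  [0, 0, 0, 0, -7, 0, 0.6],
  [0, 0, 0, 0, -7, 0, 0.6],
  [0, 0, 0, 0, -7, 0, 0.6],
  [0, 0, 0, 0, -7, 0, 0.6],
  [0, 0, 0, 0, -7, 0, 0.6],
  [0, 0, 0, 0, -7, 0, 0.6],
  [0, 0, 0, 0, -7, 0, 0.6],
  [0, 0, 0, 0, -7, 0, 0.6],
  [0, 0, 0, 0, -7, 0, 0.6],
  [0, 0, 0, 0, -7, 0, 0.6],
  [0, 0, 0, 0, -7, 0, 0.6],
  [0, 0, 0, 0, -7, 0, 0.6],
  [0, 0, 0, 0, -7, 0, 0.6],
  [0, 0, 0, 0, -7, 0, 0.6],
  [0, 0, 0, 0, -7, 0, 0.6],
  [0, 0, 0, 0, -7, 0, 0.6],
  [0, 0, 0, 0, -7, 0, 0.6],
  [0, 0, 0, 0, -7, 0, 0.6],
  [0, 0, 0, 0, -7, 0, 0.6],
  [0, 0, 0, 0, -7, 0, 0.6],
])

```text
time: 38.98
tool_pos: [0.4383, 0.2182, 0.2453]
tool_rot: [0.407, 0.577, 0.578, -0.409]
contact_force: [0.4, -0.1, 0.2]
gripper_width: 0.801
grasp_force: 0.0
```

Emit:
move_arm([
  [2.3, 0, -3.14, 0, 0, 0, 0.6],
  [2.3, 0, -3.14, 0, 0, 0, 0.6],
  [2.3, 0, -3.14, 0, 0, 0, 0.6],
  [2.3, 0, -3.14, 0, 0, 0, 0.6],
  [2.3, 0, -3.14, 0, 0, 0, 0.6],
  [0, 0, 0, 0, 0, 0, 0.6],
  [0, 0, 0, 0, 0, 0, 0.6],
  [0, 0, 0, 0, 0, 0, 0.6],
])

```text
time: 39.65
tool_pos: [0.4386, 0.4042, 0.1911]
tool_rot: [0.405, 0.579, 0.579, -0.407]
contact_force: [0.3, -0.8, 0.5]
gripper_width: 0.801
grasp_force: 0.0
```

```bash
python3 - <<'E'
from plan import *
R=Rm(90,-(np.pi/2-T));g=np.array([.4388,.3095,.0775]);pre=g-.10*R[:,2]
print(cur()[0]);b=go(pre,R,"pre");go(g,R,"grip",b)
E
```

```text
[0.43864045 0.40421113 0.19107586]
pre turn [-0.1  0.1  0.1] shift [7.43 0.02 2.78] | x [0.4388 0.4035 0.1117] q [ 0.88  0.71  1.33 -0.76  2.09  0.86] 3e-30
grip turn [0. 0. 0.] shift [-0.  0. 10.] | x [0.4388 0.3095 0.0775] q [ 0.8   0.62  1.53 -0.79  1.95  0.89] 1e-19
```

Emit:
move_arm([
  [2.55, 0, 0.93, 0, 0, 0, 0.6],
  [2.55, 0, 0.93, 0, 0, 0, 0.6],
  [2.55, -0.06, 0.93, 0, 0, 0, 0.6],
  [0, 0, 0, 0, 0, 0, 0.6],
  [0, 0, 3, 0, 0, 0, 0.6],
  [0, 0, 3, 0, 0, 0, 0.6],
  [0, 0, 2, 0, 0, 0, 0.6],
  [0, 0, 1.3, 0, 0, 0, 0.6],
  [0, 0, 0.9, 0, 0, 0, 0.6],
  [0, 0, 0, 0, 0, 0, 0.6],
  [0, 0, 0, 0, 0, 0, 0.6],
])

```text
time: 40.57
tool_pos: [0.4387, 0.3092, 0.0781]
tool_rot: [0.405, 0.581, 0.579, -0.405]
contact_force: [-0.2, 0.5, -0.3]
gripper_width: 0.804
grasp_force: 0.0
```

Emit:
move_arm([
  [0, 0, 0, 0, 0, 0, -1],
  [0, 0, 0, 0, 0, 0, -1],
  [0, 0, 0, 0, 0, 0, -1],
  [0, 0, 0, 0, 0, 0, -1],
  [0, 0, 0, 0, 0, 0, -1],
  [0, 0, 0, 0, 0, 0, -1],
])

```text
time: 41.07
tool_pos: [0.4387, 0.3101, 0.0778]
tool_rot: [0.406, 0.58, 0.579, -0.405]
contact_force: [0.6, 2.6, 5.4]
gripper_width: 0.513
grasp_force: 60.7
```

Good grip (0.513). Lift and turn flat.

Emit:
move_arm([
  [-0.94, 0, -0.34, 0, 0, 0, -1],
  [-2.8, 0, -1.0, 0, 0, 0, -1],
  [-3.5, 0, -1.3, 0, 0, 0, -1],
  [-3.5, 0, -1.3, 0, 0, 0, -1],
  [-3.5, 0, -1.3, 0, 0, 0, -1],
  [0, 0, 0, 0, 7, 0, -1],
  [0, 0, 0, 0, 7, 0, -1],
  [0, 0, 0, 0, 7, 0, -1],
  [0, 0, 0, 0, 7, 0, -1],
  [0, 0, 0, 0, 7, 0, -1],
  [0, 0, 0, 0, 7, 0, -1],
  [0, 0, 0, 0, 7, 0, -1],
  [0, 0, 0, 0, 7, 0, -1],
  [0, 0, 0, 0, 7, 0, -1],
  [0, 0, 0, 0, 7, 0, -1],
  [0, 0, 0, 0, 7, 0, -1],
  [0, 0, 0, 0, 7, 0, -1],
  [0, 0, 0, 0, 6, 0, -1],
  [0, 0, 0, 0, 0, 0, -1],
])

```text
time: 42.65
tool_pos: [0.4371, 0.3071, 0.2263]
tool_rot: [-0.124, 0.698, 0.695, 0.123]
contact_force: [0.3, -1.7, -2.2]
gripper_width: 0.513
grasp_force: 61.1
```

```bash
python3 - <<'E'
from plan import *
c2=Rm(90,-(np.pi/2-T)).T@np.array([0,.2905-.3101,.055-.0778]);np.save("c2.npy",c2);print(cur()[0],cur()[2]["gripper_width"])
P=[.651,.000,.033]
a=place(c2,P,.10,"over");b=place(c2,P,.0,"on",a)
E
```

```text
[0.43711922 0.30707865 0.22628469] 0.5133863903614037
over turn [-0.  -0.1 -0.3] shift [-33.52  21.39  -4.36] | x [ 0.651  -0.0228  0.1526] q [-0.28  0.22  1.62  0.34  1.41 -0.36] 1e-25
on turn [0. 0. 0.] shift [-3.42  0.    9.4 ] | x [ 0.651  -0.0228  0.0526] q [-0.28  0.34  1.66  0.35  1.26 -0.41] 2e-20
```

Emit:
move_arm([
  [-3.05, 1.94, -0.4, 0, 0, 0, -1],
  [-3.05, 1.94, -0.4, 0, 0, 0, -1],
  [-3.05, 1.94, -0.4, 0, 0, 0, -1],
  [-3.05, 1.94, -0.4, 0, 0, 0, -1],
  [-3.05, 1.94, -0.4, 0, 0, 0, -1],
  [-3.05, 1.94, -0.4, 0, 0, 0, -1],
  [-3.05, 1.94, -0.4, 0, 0, 0, -1],
  [-3.05, 1.94, -0.4, 0, 0, 0, -1],
  [-3.05, 1.94, -0.4, 0, 0, 0, -1],
  [-3.05, 1.94, -0.4, 0, 0, 0, -1],
  [-3.05, 1.94, -0.4, 0, 0, 0, -1],
  [0, 0, 0, 0, 0, 0, -1],
  [0, 0, 0, 0, 0, 0, -1],
])

```text
time: 43.73
tool_pos: [0.6513, -0.0216, 0.1531]
tool_rot: [-0.124, 0.697, 0.695, 0.122]
contact_force: [-0.3, -0.1, -1.9]
gripper_width: 0.514
grasp_force: 61.7
```

```bash
python3 - <<'E'
from plan import *
c2=np.load("c2.npy");print(cur()[0],cur()[2]["gripper_width"]);place(c2,[.651,0,.033],.0,"on")
t=manip.grab_frame("top");x,R,_=cur();c=x+R@c2;print("cover now",c)
for z in (.04,c[2]+.007):print("orange",*blobs(t,(5,170,120),(16,255,255),z,60),sep="\n ")
E
```

```text
[ 0.6513262  -0.02164352  0.15309981] 0.5141055577170915
on turn [-0.1 -0.  -0.2] shift [-3.55 -0.03  9.4 ] | x [ 0.651  -0.0228  0.0526] q [-0.28  0.34  1.66  0.35  1.26 -0.41] 6e-21
cover now [0.65091326 0.00236723 0.13415235]
orange
 (array([ 91., 414.]), array([-78.4, 567.1]), array([ 35.1, 234. ]), 90.8)
orange
 (array([ 91., 414.]), array([-56.8, 529.7]), array([ 32.7, 218. ]), 90.8)
```

```bash
python3 - <<'E'
from plan import *
s=manip.grab_frame("side");t=manip.grab_frame("top")
def cr(f):
    u,v=proj(f,[.65,-.06,.07]).astype(int);return cv2.resize(f["img"][v-56:v+56,u-50:u+50],(400,448),interpolation=cv2.INTER_CUBIC)
cv2.imwrite("pics/p2.png",np.hstack([cr(t),cr(s)]))
E
```

```text
(no output)
```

View pics/p2.png

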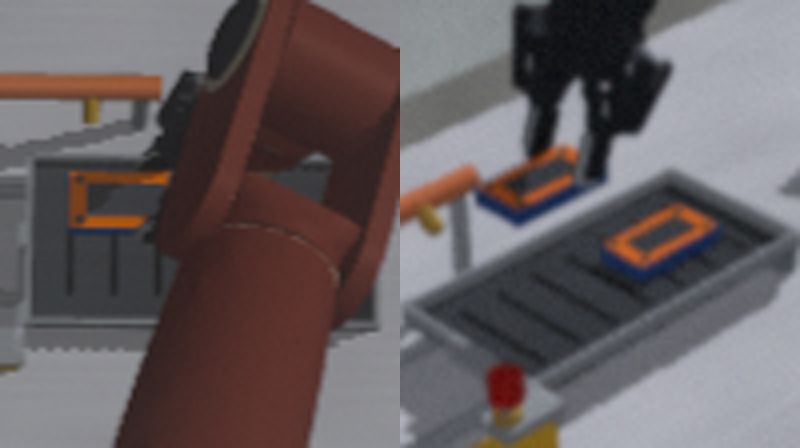

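Cover A lies flat with its gasket up, and cover B hangs level above the free part of the tray. Lower it.

Emit:
move_arm([
  [-1.2, 0, 3.1, 0, 0, 0, -1],
  [-1.2, 0, 3.1, 0, 0, 0, -1],
  [-0.7, 0, 1.8, 0, 0, 0, -1],
  [-0.35, 0, 1.0, 0, 0, 0, -1],
  [-0.15, 0, 0.45, 0, 0, 0, -1],
  [-0.05, 0, 0.15, 0, 0, 0, -1],
  [0, 0, 0, 0, 0, 0, -1],
  [0, 0, 0, 0, 0, 0, -1],
  [0, 0, 0, 0, 0, 0, -1],
])

```text
time: 44.63
tool_pos: [0.6525, -0.0223, 0.054]
tool_rot: [-0.121, 0.696, 0.696, 0.124]
contact_force: [0.3, 0.2, -2.0]
gripper_width: 0.512
grasp_force: 61.7
```

Emit:
move_arm([
  [-0.05, 0, 0.15, 0, 0, 0, -1],
  [-0.05, 0, 0.13, 0, 0, 0, -1],
  [0, 0, 0, 0, 0, 0, -1],
  [0, 0, 0, 0, 0, 0, -1],
  [0, 0, 0, 0, 0, 0, 0.5],
  [0, 0, 0, 0, 0, 0, 0.5],
  [0, 0, 0, 0, 0, 0, 0.5],
  [0, 0, 0, 0, 0, 0, 0.5],
  [0.68, 0, -1.88, 0, 0, 0, 0.5],
  [1.37, 0, -3.76, 0, 0, 0, 0.5],
  [1.37, 0, -3.76, 0, 0, 0, 0.5],
  [1.37, 0, -3.76, 0, 0, 0, 0.5],
  [1.37, 0, -3.76, 0, 0, 0, 0.5],
  [0, 0, 0, 0, 0, 0, 0.5],
  [0, 0, 0, 0, 0, 0, 0.5],
])

```text
time: 45.88
tool_pos: [0.653, -0.0227, 0.2336]
tool_rot: [-0.12, 0.696, 0.697, 0.125]
contact_force: [-0.4, 0.3, -0.4]
gripper_width: 0.749
grasp_force: 0.0
```

```bash
python3 - <<'E'
from plan import *
R=Rm(0.5,0);print(cur()[0])
a=go([.5592,.1202,.14],R,"over knob");go([.5592,.1202,.070],R,"knob",a)
s=manip.grab_frame("side");print(*blobs(s,(5,150,120),(16,255,255),.04,40),sep="\n")
E
```

```text
[ 0.65299489 -0.02274213  0.23358783]
over knob turn [-15.2 -16.1  88.5] shift [ -9.25 -14.38   9.36] | x [0.5592 0.1202 0.14  ] q [ 0.08  0.02  1.84 -0.    1.28  1.64] 8e-22
knob turn [0. 0. 0.] shift [0. 0. 7.] | x [0.5592 0.1202 0.07  ] q [ 0.08  0.11  1.87 -0.    1.16  1.64] 8e-31
(array([255., 194.]), array([ 6.507e+02, -6.000e-01]), array([43.7, 83.3]), 91.3)
(array([284., 179.]), array([ 649.9, -118. ]), array([42.7, 83.7]), 92.5)
(array([197., 183.]), array([815.7,  70.8]), array([ 20.3, 293.3]), 89.7)
```

Emit:
move_arm([
  [0, 0, 0, -1.17, -1.24, 6.81, 0.5],
  [0, 0, 0, -1.17, -1.24, 6.81, 0.5],
  [0, 0, 0, -1.17, -1.24, 6.81, 0.5],
  [0, 0, 0, -1.17, -1.24, 6.81, 0.5],
  [0, 0, 0, -1.17, -1.24, 6.81, 0.5],
  [0, 0, 0, -1.17, -1.24, 6.81, 0.5],
  [0, 0, 0, -1.17, -1.24, 6.81, 0.5],
  [0, 0, 0, -1.17, -1.24, 6.81, 0.5],
  [0, 0, 0, -1.17, -1.24, 6.81, 0.5],
  [0, 0, 0, -1.17, -1.24, 6.81, 0.5],
  [0, 0, 0, -1.17, -1.24, 6.81, 0.5],
  [0, 0, 0, -1.17, -1.24, 6.81, 0.5],
  [0, 0, 0, -1.17, -1.24, 6.81, 0.5],
])

```text
time: 47.02
tool_pos: [0.6497, -0.0219, 0.2257]
tool_rot: [-0.0, 1.0, 0.002, -0.007]
contact_force: [0.2, -0.2, 0.0]
gripper_width: 0.754
grasp_force: 0.0
```

Emit:
move_arm([
  [-1.85, -2.88, 1.0, 0, 0, 0, 1],
  [-1.85, -2.88, 1.5, 0, 0, 0, 1],
  [-1.85, -2.88, 1.5, 0, 0, 0, 1],
  [-1.85, -2.88, 1.5, 0, 0, 0, 1],
  [-1.85, -2.86, 1.5, 0, 0, 0, 1],
  [0, 0, 0, 0, 0, 0, 1],
  [0, 0, 0, 0, 0, 0, 1],
  [0, 0, 0, 0, 0, 0, 1],
])

```text
time: 47.68
tool_pos: [0.5563, 0.1206, 0.1587]
tool_rot: [-0.0, 1.0, 0.005, -0.005]
contact_force: [0.9, 0.2, -0.1]
gripper_width: 0.998
grasp_force: 0.0
```

```bash
python3 - <<'E'
from plan import *
R=Rm(0.5,0);print(cur()[0],cur()[2]["gripper_width"])
go([.5592,.1202,.070],R,"knob")
t=manip.grab_frame("top");s=manip.grab_frame("side")
a=cv2.resize(t["img"][315:385,35:115],(400,350),interpolation=cv2.INTER_CUBIC)
u,v=proj(s,[.62,0,.05]).astype(int)
b=cv2.resize(s["img"][v-50:v+55,u-60:u+60],(400,350),interpolation=cv2.INTER_CUBIC)
cv2.imwrite("pics/k1.png",np.hstack([a,b]))
E
```

```text
[0.55632003 0.1205667  0.15868635] 0.9979516377120802
knob turn [-0.   0.6  0. ] shift [0.29 0.04 8.87] | x [0.5592 0.1202 0.07  ] q [ 0.08  0.11  1.87 -0.    1.16  1.64] 3e-30
```

View pics/k1.png

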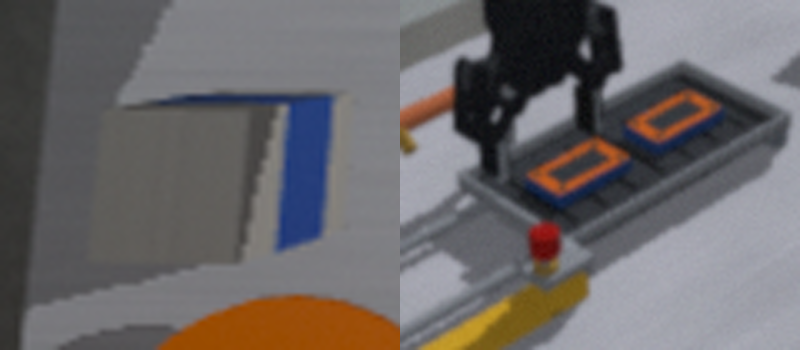

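The blue item at far left is a carton with a stripe, not a cover. Both covers lie in the tray with gaskets up. Now I grip the knob.

Emit:
move_arm([
  [0.29, 0.04, 2.9, 0, 0.6, 0, 1],
  [0, 0, 2.9, 0, 0, 0, 1],
  [0, 0, 2, 0, 0, 0, 1],
  [0, 0, 1.07, 0, 0, 0, 1],
  [0, 0, 0, 0, 0, 0, 1],
  [0, 0, 0, 0, 0, 0, 1],
  [0, 0, 0, 0, 0, 0, -1],
  [0, 0, 0, 0, 0, 0, -1],
  [0, 0, 0, 0, 0, 0, -1],
  [0, 0, 0, 0, 0, 0, -1],
  [0, 0, 0, 0, 0, 0, -1],
  [0, 0, 0, 0, 0, 0, -1],
  [0, 0, 0, 0, 0, 0, -1],
  [0, 0, 0, 0, 0, 0, -1],
])

```text
time: 48.95
tool_pos: [0.5601, 0.1206, 0.0724]
tool_rot: [-0.001, 1.0, 0.004, 0.002]
contact_force: [-1.4, -0.2, 5.4]
gripper_width: 0.269
grasp_force: 58.7
```

Emit:
move_arm([
  [0, 0, -0.4, 0, 0, 0, -1],
  [0, 0, -0.4, 0, 0, 0, -1],
  [0, 0, -0.4, 0, 0, 0, -1],
  [0, 0, -0.2, 0, 0, 0, -1],
  [0, 0, 0, 0, 0, 0, -1],
  [0, 0, 0, 0, 0, 0, -1],
  [0, 0, 0, 0, 0, 0, -1],
])

```text
time: 49.53
tool_pos: [0.56, 0.1206, 0.0845]
tool_rot: [-0.001, 1.0, 0.004, 0.002]
contact_force: [6.0, -0.0, -8.6]
gripper_width: 0.276
grasp_force: 59.1
```

Emit:
move_arm([
  [0, -0.5, 0, 0, 0, 0, -1],
  [0, -1, 0, 0, 0, 0, -1],
  [0, -1.5, 0, 0, 0, 0, -1],
  [0, -1.5, 0, 0, 0, 0, -1],
  [0, -1.5, 0, 0, 0, 0, -1],
  [0, -1.5, 0, 0, 0, 0, -1],
  [0, -1.5, 0, 0, 0, 0, -1],
  [0, -1.5, 0, 0, 0, 0, -1],
  [0, -1.5, 0, 0, 0, 0, -1],
  [0, -1.5, 0, 0, 0, 0, -1],
  [0, -1.5, 0, 0, 0, 0, -1],
  [0, -1, 0, 0, 0, 0, -1],
  [0, -0.6, 0, 0, 0, 0, -1],
  [0, -0.35, 0, 0, 0, 0, -1],
  [0, 0, 0, 0, 0, 0, -1],
  [0, 0, 0, 0, 0, 0, -1],
  [0, 0, 0, 0, 0, 0, -1],
])

```text
time: 50.95
tool_pos: [0.5602, 0.29, 0.0852]
tool_rot: [-0.001, 1.0, 0.004, 0.004]
contact_force: [12.0, 1.4, -7.8]
gripper_width: 0.274
grasp_force: 59.4
```

Emit:
move_arm([
  [-0.1, 0, 0.4, 0, 0, 0, -1],
  [0, 0, 0.4, 0, 0, 0, -1],
  [0, 0, 0.4, 0, 0, 0, -1],
  [0, 0, 0.2, 0, 0, 0, -1],
  [0, 0, 0, 0, 0, 0, -1],
  [0, 0, 0, 0, 0, 0, -1],
])

```text
time: 51.45
tool_pos: [0.5602, 0.29, 0.0727]
tool_rot: [-0.001, 1.0, 0.004, 0.005]
contact_force: [9.4, -0.2, -3.5]
gripper_width: 0.272
grasp_force: 60.1
```

The plunger is home. Release, rise and verify.

Emit:
move_arm([
  [0, 0, 0, 0, 0, 0, 1],
  [0, 0, 0, 0, 0, 0, 1],
  [0, 0, 0, 0, 0, 0, 1],
  [0, 0, 0, 0, 0, 0, 1],
  [0, 0, 0, 0, 0, 0, 1],
  [0, 0, -3, 0, 0, 0, 1],
  [0, 0, -4, 0, 0, 0, 1],
  [0, 0, -4, 0, 0, 0, 1],
  [-4, 0, -4, 0, 0, 0, 1],
  [-3.5, 2, -1, 0, 0, 0, 1],
  [-3.5, 2, 0, 0, 0, 0, 1],
  [-3.5, 2, 0, 0, 0, 0, 1],
  [0, 4, 0, 0, 0, 0, 1],
  [0, 4, 0, 0, 0, 0, 1],
  [0, 4, 0, 0, 0, 0, 1],
  [0, 4, 0, 0, 0, 0, 1],
  [0, 4, 0, 0, 0, 0, 1],
  [0, 4, 0, 0, 0, 0, 1],
  [0, 4, 0, 0, 0, 0, 1],
  [0, 4, 0, 0, 0, 0, 1],
])

```text
time: 53.12
tool_pos: [0.4251, -0.0931, 0.2205]
tool_rot: [-0.001, 1.0, 0.004, 0.002]
contact_force: [0.9, 1.2, -0.4]
gripper_width: 1.003
grasp_force: 0.0
```

Emit:
move_arm([
  [0, 4, 0, 0, 0, 0, 1],
  [0, 4, 0, 0, 0, 0, 1],
  [0, 4, 0, 0, 0, 0, 1],
  [0, 4, 0, 0, 0, 0, 1],
  [0, 4, 0, 0, 0, 0, 1],
  [0, 0, 0, 0, 0, 0, 1],
  [0, 0, 0, 0, 0, 0, 1],
])

```text
time: 53.7
tool_pos: [0.4269, -0.2928, 0.2197]
tool_rot: [-0.001, 1.0, 0.003, 0.001]
contact_force: [-0.1, 0.3, 0.6]
gripper_width: 0.999
grasp_force: 0.0
```

```bash
python3 - <<'E'
from plan import *
t=manip.grab_frame("top");s=manip.grab_frame("side");s0=pickle.load(open("side.pkl","rb"));t0=pickle.load(open("top.pkl","rb"))
for f in(t0,t,s0,s):
    h=cv2.cvtColor(f["img"],cv2.COLOR_BGR2HSV);m=cv2.inRange(h,(0,150,70),(8,255,255))|cv2.inRange(h,(172,150,70),(180,255,255))
    n,l,st,c=cv2.connectedComponentsWithStats(m)
    print([(c[i].round(1),st[i]) for i in range(1,n) if 30<st[i,4]<130 and 180<c[i][0]<210])
print(*blobs(t,(5,170,120),(16,255,255),.04,60),sep="\n")
a=cv2.resize(t["img"][100:300,110:460],(700,400))
b=cv2.resize(s["img"][140:300,80:360],(350,200));b2=cv2.resize(s0["img"][140:300,80:360],(350,200))
cv2.imwrite("pics/fin.png",np.vstack([a,np.hstack([b,b2])]))
E
```

```text
[(array([196. , 194.1]), array([192, 191,   8,   7,  47], dtype=int32))]
[(array([196. , 194.1]), array([192, 191,   8,   7,  47], dtype=int32)), (array([209.6, 401.9]), array([202, 393,  18,  19, 112], dtype=int32)), (array([193.7, 412.9]), array([183, 405,  22,  15, 114], dtype=int32))]
[(array([192.6, 246.7]), array([188, 241,  10,  13, 102], dtype=int32))]
[(array([192.5, 246.8]), array([188, 241,  10,  13, 101], dtype=int32))]
(array([104., 410.]), array([-56.2, 542.5]), array([ 78.9, 184.1]), 90.8)
(array([274., 169.]), array([652.4,  50.4]), array([36.1, 76.3]), 90.6)
(array([238., 169.]), array([652.7, 169.4]), array([39.5, 80. ]), 90.6)
```

View pics/fin.png

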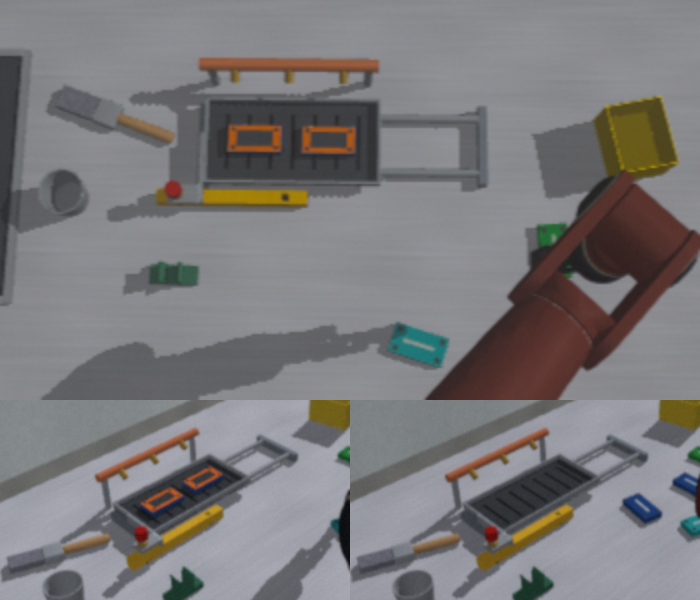

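The knob is at the same pixels as at the start, so it is home at the rinse place. Both covers are flat with gaskets up at pixels (254,138) and (328,140), and the tub, tin and brush are unmoved.

```bash
python3 -c "
from plant import manip
print(manip.job_done())"
```

```text
the job is handed in; nothing more can be done
None
```

The job is handed in, with no score returned: both covers on the bench (there was no third) lie flat on the tray floor, gasket up, and the tray is back at the rinse place with the plunger home and the tub, tin and brush unmoved.

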